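# Open a pinned housing: punch out the pins, free the seam, lift the cover

### The job

Open the pinned housing on the bench: stand the blue catch tray against it, and with the punch drive every pin (two or three are fitted) right through and out so that all of them end up in the tray. Only then take the stylus and run its tip lightly and slowly, at no more than about 5 cm/s from touching down to lifting off, along the cover's seam, touching or just above it: the long side on the robot's left from the far corner to the near corner, then round and along the short near end to its other corner. Lift the cover off and stand it upright in the middle of the cork pad, and leave the punch lying on its rubber mat, the stylus back in its holder and the other things on the bench where they are.

Things in the scene. Friction and masses are not known exactly. Their poses are not given: they have to be found in the camera images.
- base: aluminium trough, fixed, 180 (x) x 80 (y) x 93 mm; origin at the centre of its underside. Three bores of 14 mm run through it along y, from the y = +40 mm face to the y = -40 mm face, at x = -50, 0, +50 mm (bores 0, 1, 2), 55 mm up. Yaw within 0.2 rad of zero: +y face to the robot's left, -x end to the robot. The cover's tongue inside has 18 mm holes in line with the bores
- pin0_c (a point): centre of the steel pin in bore 0 (absent in some starts): diameter 12 mm, length 74 mm along its own y axis, 60 g. It lies loose in the bore, sunk 3 mm below both faces, and slides with under 2 N; the pins lock the cover to the base
- pin1_c (a point): centre of the steel pin in bore 1 (absent in some starts): diameter 12 mm, length 74 mm along its own y axis, 60 g. It lies loose in the bore, sunk 3 mm below both faces, and slides with under 2 N; the pins lock the cover to the base
- pin2_c (a point): centre of the steel pin in bore 2 (absent in some starts): diameter 12 mm, length 74 mm along its own y axis, 60 g. It lies loose in the bore, sunk 3 mm below both faces, and slides with under 2 N; the pins lock the cover to the base
- cover_grip (a point): centre of the grip rib on the grey cover (rib 70 (x) x 18 (y) x 35 mm high; the cover's y as the base's). Below it the lid plate, 164 x 64 x 8 mm, its top level with the base's rim, and a tongue 140 x 36 mm. The tongue's underside, on which the cover stands when set down, is 80.5 mm below this point. The tongue hangs 55 mm deep in the base with 6 mm play. 0.45 kg
- seam0 (a point): point 0 of 6 on the seam, the open joint 4 mm wide between the lid plate and the base's rim, at the height of the rim's top (93 mm). Points 0 to 3 lie 56 mm apart along the long +y side, from the far (+x) corner to the near (-x) corner; points 3 to 5 lie 34 mm apart along the short -x end, from the +y corner to the -y corner
- seam1 (a point): point 1 of 6 on the seam, the open joint 4 mm wide between the lid plate and the base's rim, at the height of the rim's top (93 mm). See seam0
- seam2 (a point): point 2 of 6 on the seam, the open joint 4 mm wide between the lid plate and the base's rim, at the height of the rim's top (93 mm). See seam0
- seam3 (a point): point 3 of 6 on the seam, the open joint 4 mm wide between the lid plate and the base's rim, at the height of the rim's top (93 mm). See seam0
- seam4 (a point): point 4 of 6 on the seam, the open joint 4 mm wide between the lid plate and the base's rim, at the height of the rim's top (93 mm). See seam0
- seam5 (a point): point 5 of 6 on the seam, the open joint 4 mm wide between the lid plate and the base's rim, at the height of the rim's top (93 mm). See seam0
- punch_grip (a point): drift punch lying on the mat: square aluminium handle 24 x 24 x 95 mm, steel rod 8 mm in diameter, 105 mm long. This point is on the common axis, in the handle, 30 mm behind the rod's root and 135 mm behind the rod's flat end, 12 mm above the underside; x points along the rod to its end, z up. 0.16 kg
- mat: black rubber tool mat, fixed, 260 (x) x 140 (y) x 3 mm; origin at the centre of its underside
- stylus_grip (a point): middle of the round black handle (22 mm diameter, 79 mm long) of the seam stylus, upright in the holder; z up. A steel collar 24 mm wide, 36 to 42 mm below this point, rests on the holder; below it a 10 mm shaft. 90 g
- stylus_tip (a point): lowest point of the stylus's rounded steel tip (8 mm ball), 97 mm below stylus_grip, 55 mm below the collar's underside
- holder_top (a point): centre of the mouth of the through hole (19 mm) in the top of the stylus holder, a fixed aluminium block 60 x 60 x 60 mm; this point is 60 mm above the bench
- tray_c (a point): blue open catch tray, loose, 180 (x) x 110 (y) x 30 mm outside, walls and floor 4 mm; point at its centre, 15 mm above its underside. Outside the middle of its -y wall a grip tab 50 (x) x 14 (y) mm stands to 55 mm above the underside, its middle 62 mm from the centre along -y. Yaw within 0.2 rad of zero at the start. 0.18 kg
- pad: cork pad, fixed, 220 (x) x 120 (y) x 4 mm; origin at the centre of its underside
- flux: bystander: small white-capped bottle, 40 mm across, 85 mm tall
- tape: bystander: cardboard-coloured ring lying flat, 84 mm across, 24 mm high
- driver: bystander: screwdriver, 180 mm, lying
- mug: bystander: white mug, 80 mm across, 90 mm tall
- relay: bystander: white plastic block 60 x 45 x 35 mm
- carton: bystander: small cardboard box 90 x 60 x 50 mm
There are look-alikes about, which are no part of the job. Leave any turquoise look-alike of the part that bears holder_top alone. Of the things like the part that bears punch_grip, leave any that is green; of the rest the larger one is meant.

How it is judged:
By the outcome, as a careful person would: the job done as asked, in the order asked, and still so for the second after the job is handed in, with the robot touching nothing.
Of pin0, pin1, pin2 only 2 to 3 are there at a start; the rules pass over those that are not, and their reading is None.
At some moment in a run one of tray, punch may be knocked a few centimetres aside while the robot is not near it.
It also fails if it takes over 210 s, if anything falls off the work surface, if the arm or the gripper's body presses on something with over 40 N, if the wrist force passes 120 N, or if a joint passes its speed limit or range.

### The arm

A 6-joint arm with a two-finger parallel gripper is mounted at the origin on the work surface. World frame = base frame: x ahead of the robot, y to its left, z up, the work surface at z = 0. Lengths are in mm, angles in rad, forces in N, time in s.
With the tool pointing down it reaches from about 350 to 975 mm from the base axis. Payload 7.1 kg.
Tool frame: the origin (TCP) lies between the finger pads; the fingertips stand 19 mm ahead of it and the grasp point (between the pads) is the TCP (ctrl.tcp_to_tips is the distance from the TCP to the fingertips, in mm); z points along the fingers, y is the line along which they close (so a half turn about z gives the same grasp; the last joint's range is limited). The gripper opens to 88 mm and grips with 3 to 60 N. Pads are 20 mm wide; open, the fingers measure 115 mm over their backs; the gripper's body (75 mm by 178 mm) begins 61 mm behind the grasp point.
Start: joints at [1.301, 0.423, 1.63, -0, 1.089, -0.019], TCP at [155.08, 605.438, 241.675] pointing down, gripper open.
Joint ranges: [-3, 3], [-0.9, 2.11], [0.09, 2.58], [-1.31, 4.45], [0.11, 2.69], [-2.54, 2.54]. Speed limits (rad/s): [2.39, 2.39, 3.01, 3.14, 3.14, 3.14].

### API

Orientations are given as a rotation vector (axis times angle).
In Python, from workcell import status, optics, ctrl gives the robot as it stands. The module is installed in compiled form; this text tells all that it offers.
- The arm moves only by the shell command python3 -m inch 'ROWS'. ROWS is JSON, a list that holds one entry, the list of rows, each a list of 7 numbers: the shift along the tool's x, y, z in mm, then the turn, a rotation vector about the tool's x, y, z in rad, then the opening in per cent of the stroke, from 0 (shut) to 100 (fully open). A call has 1 to 20 rows; each row is the pose to reach, as a shift and turn from the pose commanded when the call began, along the tool's axes at that moment; what a row does not reach only later rows make up. A row lasts 1/10 s, in which the tool goes at most 50 mm and 8.59 degrees, less where a joint would pass 70% of its speed; a pose out of reach is approached as far as the arm can. A call with a gripper value outside its range is refused whole. The fingers move at their own pace and stop on an object; the grip force is fixed at half the most. Time passes only in rows, so rows that repeat a pose let the fingers close. It gives the time, the measured TCP pose, the force, the opening and the grip force at its end, in the units of the state.
- status.get_obs(): the state, without advancing time (a new reading comes with each control period).
- optics.get_image(name): name is "side" or "top" or "wrist"; returns a dict with "frame" (420x560x3 uint8, red, green, blue), "fx", "fy", "cx", "cy" (pixels), "rvec" (rotation vector, rad) and "tvec" (3), from world to camera coordinates, as OpenCV has them; the wrist camera has in their place "hand_eye" (4x4, takes a point from camera to tool coordinates, whose origin is the TCP and whose axes are the flange's). Camera axes: x right, y down, z forward; pixel columns grow to the right and rows downward; lengths in mm; the calibration is good to about 2 mm. A picture is of the moment at which its call begins: read the wrist's pose just before it. There is no depth.
- ctrl.close_job(): hands the job in; it is judged then, once.
The state is a dict: "t": time; "qpos": joint angles; "qvel": joint speeds; "joint_torque": joint torques, N m; "ee_pos": TCP position; "orientation": TCP orientation; "ft_force": force on the tool from outside, world axes, zero at the start; "moment": the same for the moment, N m; "width": finger opening in mm; "grasp_force": force on a finger pad.
Only numpy, scipy, OpenCV 4.12 (cv2) and the standard library are available. Lean on these libraries where they do the work, as an engineer would, in place of code of your own. Each camera call takes 0.05 s, during which the arm holds its last target. There are 200 camera calls.

## Working session

There is one attempt and no reset: what is moved stays moved. The work goes in short steps, Python scripts to look and compute and a shell command to move; the robot and the scene stay as the last step left them, time stands still between calls to the robot, and variables do not carry over. Pictures are saved under pics/ and viewed, at most 14 in all, crops included, and the job is handed in when it is done.

```bash
mkdir -p pics; ls; python3 - <<'E'
from workcell import status, optics, ctrl
import cv2
o=status.get_obs(); print({k:(v.tolist() if hasattr(v,'tolist') else v) for k,v in o.items()}); print(ctrl.tcp_to_tips)
for n in ("side","top","wrist"):
    d=optics.get_image(n); cv2.imwrite(f"pics/{n}0.png",cv2.cvtColor(d["frame"],cv2.COLOR_RGB2BGR))
    print(n,{k:(v.tolist() if hasattr(v,'tolist') else v) for k,v in d.items() if k!='frame'})
E
```

```text
pics
{'t': 0.0, 'qpos': [1.3009920504703392, 0.42381246882705975, 1.6306620421643068, -4.92244460667993e-06, 1.0885965578888608, -0.019010953137089816], 'qvel': [-0.0003816624620800675, 0.0004855266503171936, -0.00010426668500385096, 0.0007393882380185386, -0.0016491613294694462, -0.0012105033596641055], 'joint_torque': [-0.00046204182581277564, -54.463748931884766, -27.366245985031128, 0.06416300078853965, 0.022916854941286147, -0.00012499639979068888], 'ee_pos': [154.95454684117715, 604.9591372435042, 240.93037230765066], 'orientation': [-0.3928838853375343, -3.1167181057666693, 0.0022989500704902587], 'ft_force': [0.37354653346315975, 0.7742344082386272, -0.5009185874110761], 'moment': [0.02852149655414024, -0.024618899939163236, -0.0020875471025250236], 'grasp_force': 0.0, 'width': 87.594485253096}
19.0
side {'fx': 436.5880369340468, 'fy': 436.5880369340468, 'cx': 277.08001957410204, 'cy': 207.76290978523252, 'rvec': [2.1388742877742066, -0.7232496390901132, 0.34472024521661965], 'tvec': [-393.81556554121335, 297.87850526221075, 1205.5027264587295]}
top {'fx': 517.4608954955719, 'fy': 517.4608954955719, 'cx': 277.76357087400305, 'cy': 205.80624843275402, 'rvec': [2.1676438371191837, -2.2060147394112466, 0.07870089890469974], 'tvec': [28.330417290907036, 523.8360849811216, 1816.5470654227854]}
wrist {'fx': 308.96564481646686, 'fy': 308.96564481646686, 'cx': 276.01326165940327, 'cy': 207.5318500697621, 'hand_eye': [[0.0007697073470977952, -0.9646030702625515, -0.2637049950051348, 71.8579243633262], [0.9999994177781149, 0.0005430211151611984, 0.0009325081766110255, 0.15316108231966385], [-0.0007563028697426262, -0.26370555922871025, 0.9646029266168761, -143.04304658322997], [0.0, 0.0, 0.0, 1.0]]}
```

View pics/top0.png

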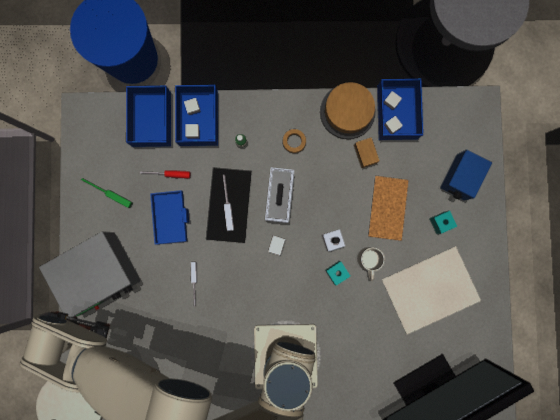

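View pics/side0.png

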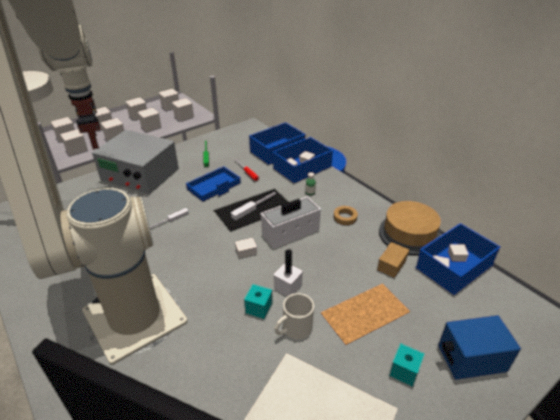

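Top view (pixel u,v):
- Base (280,195), mat with punch (228,205), tray (169,217) with its tab at (187,217), pad (388,208), white holder with stylus (333,240).
- Punch-like things: white on the mat (228,205), smaller white (194,280), green (105,192). The one on the mat is non-green and larger, so it is the one meant.
- Holders: turquoise ones at (338,272) and (444,222) are to be left alone. The white one with the black stylus is meant.

Next: one enlarged crop to confirm, and coarse positions.

```bash
cat > h.py <<'E'
import numpy as np, cv2
from scipy.spatial.transform import Rotation as Rn
from workcell import status, optics, ctrl
def grab(n,save=None):
    o=status.get_obs(); d=optics.get_image(n)
    K=np.array([[d["fx"],0,d["cx"]],[0,d["fy"],d["cy"]],[0,0,1.]])
    if n=="wrist":
        T=np.eye(4); T[:3,:3]=Rn.from_rotvec(o["orientation"]).as_matrix(); T[:3,3]=o["ee_pos"]
        M=T@np.array(d["hand_eye"]); C=M[:3,3]; R=M[:3,:3]
    else:
        Rw=Rn.from_rotvec(d["rvec"]).as_matrix(); R=Rw.T; C=-R@np.array(d["tvec"])
    im=cv2.cvtColor(d["frame"],cv2.COLOR_RGB2BGR)
    v=dict(K=K,R=R,C=C,im=im)
    if save: cv2.imwrite(f"pics/{save}.png",im); np.savez(f"pics/{save}.npz",K=K,R=R,C=C)
    return v
def load(s):
    z=np.load(f"pics/{s}.npz"); return dict(K=z["K"],R=z["R"],C=z["C"],im=cv2.imread(f"pics/{s}.png"))
def ray(v,p):
    d=v["R"]@np.linalg.inv(v["K"])@np.array([p[0],p[1],1.]); return v["C"],d/np.linalg.norm(d)
def plane(v,p,z):
    c,d=ray(v,p); return c+d*(z-c[2])/d[2]
def tri(*vp):
    A=np.zeros((3,3));b=np.zeros(3);L=[]
    for v,p in vp:
        c,d=ray(v,p);P=np.eye(3)-np.outer(d,d);A+=P;b+=P@c;L.append((c,P))
    X=np.linalg.solve(A,b); return X,[float(np.linalg.norm(P@(X-c))) for c,P in L]
def proj(v,X):
    p=v["K"]@v["R"].T@(np.array(X,float)-v["C"]); return p[:2]/p[2]
def st():
    o=status.get_obs(); R=Rn.from_rotvec(o["orientation"]).as_matrix()
    print("t%.1f"%o["t"],"p",np.round(o["ee_pos"],1),"x",np.round(R[:,0],3),"z",np.round(R[:,2],3),"q",np.round(o["qpos"],2),"F",np.round(o["ft_force"],1),"w%.1f g%.1f"%(o["width"],o["grasp_force"])); return o,R
def to(pos,yaw=None,o=None):
    "rows numbers: shift in tool axes and turn; yaw = world direction angle of tool x, tool z straight down"
    o=o or status.get_obs(); R=Rn.from_rotvec(o["orientation"]).as_matrix()
    s=R.T@(np.array(pos,float)-o["ee_pos"]); r=np.zeros(3)
    if yaw is not None:
        x=np.array([np.cos(yaw),np.sin(yaw),0]);z=np.array([0,0,-1.]);T=np.c_[x,np.cross(z,x),z]
        r=Rn.from_matrix(R.T@T).as_rotvec()
    print("shift",np.round(s,1),"turn",np.round(r,3))
E
python3 - <<'E'
from h import *
t=grab("top","top1"); s=grab("side","side1")
cv2.imwrite("pics/c1.png",cv2.resize(t["im"][140:310,70:450],None,fx=2,fy=2,interpolation=cv2.INTER_CUBIC))
for n,p,z in [("tray",(169,217),15),("tab",(187,217),55),("punchhandle",(229,217),15),("rodend",(224,177),15),("mat",(229,205),3),("base",(280,195),93),("relay",(277,245),35),("holder",(333,240),60),("pad",(388,208),4),("mug",(371,260),90),("flux",(240,140),85),("tape",(293,140),24),("carton",(367,153),50),("turq",(338,273),60),("driver",(165,174),10)]:
    print(n,np.round(plane(t,p,z),0))
st()
E
```

```text
tray [491. 405.  15.]
tab [488. 335.  55.]
punchhandle [488. 193.  15.]
rodend [631. 209.  15.]
mat [531. 193.   3.]
base [556.  11.  93.]
relay [386.  24.  35.]
holder [ 400. -169.   60.]
pad [ 511. -375.    4.]
mug [ 330. -293.   90.]
flux [749. 145.  85.]
tape [758. -39.  24.]
carton [ 702. -297.   50.]
turq [ 286. -184.   60.]
driver [646. 420.  10.]
t0.2 p [155.  605.2 241.3] x [-0.969  0.248  0.   ] z [-0.    -0.001 -1.   ] q [ 1.3   0.42  1.63 -0.    1.09 -0.02] F [-0.2 -0.5  1.6] w87.6 g0.0
```

View pics/c1.png

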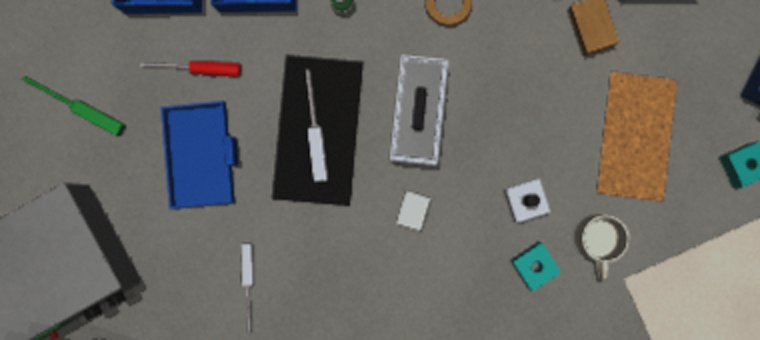

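Confirmed: the white-handled tool on the mat is the larger non-green punch, and the white block carries the stylus. Next the wrist goes over the work for precise views.

```bash
python3 - <<'E'
from h import *
to((430,300,300),np.pi)
E
```

```text
shift [-342.1 -227.5  -58.5] turn [-0.001 -0.    -0.251]
```

```bash
python3 -m inch '[[[-342,-227,-58,0,0,-0.251,100],[-342,-227,-58,0,0,-0.251,100],[-342,-227,-58,0,0,-0.251,100],[-342,-227,-58,0,0,-0.251,100],[-342,-227,-58,0,0,-0.251,100],[-342,-227,-58,0,0,-0.251,100],[-342,-227,-58,0,0,-0.251,100],[-342,-227,-58,0,0,-0.251,100],[-342,-227,-58,0,0,-0.251,100],[-342,-227,-58,0,0,-0.251,100],[-342,-227,-58,0,0,-0.251,100],[-342,-227,-58,0,0,-0.251,100]]]'; python3 -c "
from h import *
st(); grab('wrist','w1')"
python3 -m inch '[[[0,-200,0,0,0,0,100],[0,-200,0,0,0,0,100],[0,-200,0,0,0,0,100],[0,-200,0,0,0,0,100],[0,-200,0,0,0,0,100],[0,-200,0,0,0,0,100],[0,-200,0,0,0,0,100],[0,-200,0,0,0,0,100]]]'; python3 -c "
from h import *
st(); b=grab('wrist','w2'); a=load('w1'); cv2.imwrite('pics/w12.png',cv2.resize(np.vstack([a['im'],b['im']]),None,fx=.71,fy=.71))
cv2.imwrite('pics/w1c.png',cv2.resize(a['im'],(800,600)))"
```

```text
t: 1.45
ee_pos: [428.9, 301.7, 299.2]
orientation: [0.003, -3.141, 0.0]
ft_force: [0.3, -0.2, -0.3]
width: 88.3
grasp_force: 0.0
t1.4 p [428.9 301.7 299.2] x [-1.    -0.002  0.001] z [-0.001 -0.    -1.   ] q [ 0.59  0.21  1.79  0.    1.14 -0.98] F [ 0.3 -0.2 -0.3] w88.3 g0.0
t: 2.3
ee_pos: [430.0, 102.3, 299.6]
orientation: [0.005, -3.141, -0.0]
ft_force: [-0.4, -0.8, 0.1]
width: 87.6
grasp_force: 0.0
t2.3 p [430.  102.3 299.6] x [-1.    -0.003  0.   ] z [-0.  0. -1.] q [ 0.21  0.07  1.96  0.    1.11 -1.37] F [-0.4 -0.8  0.1] w87.6 g0.0
```

View pics/w12.png

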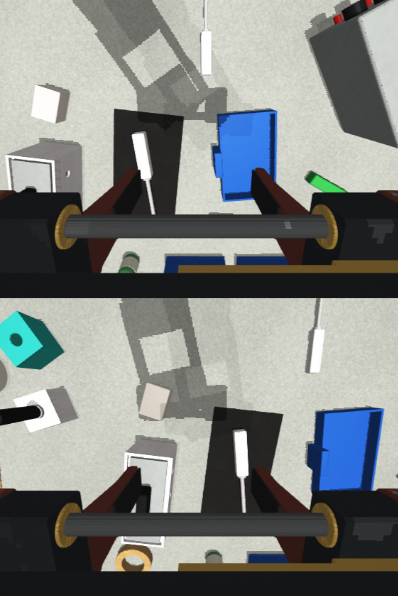

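Wrist views show the tray (blue), punch on the mat and base, but the gripper hides x > 480. I move the camera forward so the base, tray and punch are all clear.

```bash
python3 -m inch '[[[-230,-40,-60,0,0,0,100],[-230,-40,-60,0,0,0,100],[-230,-40,-60,0,0,0,100],[-230,-40,-60,0,0,0,100],[-230,-40,-60,0,0,0,100],[-230,-40,-60,0,0,0,100],[-230,-40,-60,0,0,0,100],[-230,-40,-60,0,0,0,100]]]'; python3 -c "
from h import *
st(); grab('wrist','w3')"
python3 -m inch '[[[0,170,0,0,0,0,100],[0,170,0,0,0,0,100],[0,170,0,0,0,0,100],[0,170,0,0,0,0,100],[0,170,0,0,0,0,100],[0,170,0,0,0,0,100],[0,170,0,0,0,0,100]]]'; python3 - <<'E'
from h import *
st(); b=grab('wrist','w4'); a=load('w3'); cv2.imwrite('pics/w34.png',np.vstack([cv2.resize(a['im'][:290],None,fx=1.03,fy=1.03),cv2.resize(b['im'][:290],None,fx=1.03,fy=1.03)]))
for n in ('w3','w4'):
    im=load(n)['im'][:300]; hsv=cv2.cvtColor(im,cv2.COLOR_BGR2HSV)
    for nm,m in (('blue',cv2.inRange(hsv,(105,120,60),(125,255,255))),('white',cv2.inRange(hsv,(0,0,235),(180,30,255))),('black',cv2.inRange(hsv,(0,0,0),(180,255,45)))):
        for c in cv2.findContours(m,0,2)[0]:
            if cv2.contourArea(c)>250: print(n,nm,cv2.contourArea(c),cv2.approxPolyDP(c,3,True)[:,0].tolist())
E
```

```text
t: 3.15
ee_pos: [658.7, 61.8, 358.8]
orientation: [0.002, -3.139, 0.0]
ft_force: [-0.3, 0.4, 0.3]
width: 87.9
grasp_force: 0.0
t3.1 p [658.7  61.8 358.8] x [-1.    -0.002  0.002] z [-0.002 -0.    -1.   ] q [ 0.08  0.38  1.42  0.    1.34 -1.5 ] F [-0.3  0.4  0.3] w87.9 g0.0
t: 3.9
ee_pos: [659.8, 229.2, 359.8]
orientation: [-0.001, -3.141, 0.001]
ft_force: [0.6, -0.5, 0.7]
width: 87.9
grasp_force: 0.0
t3.9 p [659.8 229.2 359.8] x [-1.     0.001  0.   ] z [-0.    -0.001 -1.   ] q [ 0.32  0.44  1.33 -0.    1.37 -1.25] F [ 0.6 -0.5  0.7] w87.9 g0.0
w3 blue 1502.0 [[0, 228], [0, 267], [38, 270], [43, 266], [37, 239], [28, 229]]
w3 blue 7349.0 [[375, 224], [374, 239], [390, 259], [418, 283], [429, 284], [436, 291], [441, 271], [418, 271], [411, 264], [415, 242], [448, 245], [446, 270], [559, 267], [557, 224], [475, 224], [473, 232], [457, 224]]
w3 blue 10756.0 [[475, 0], [473, 39], [463, 45], [461, 79], [469, 80], [466, 123], [552, 117], [559, 73], [559, 0]]
w3 white 617.0 [[422, 246], [419, 270], [444, 270], [448, 247]]
w3 white 1153.5 [[376, 15], [361, 17], [363, 87], [370, 92], [371, 15
[... 1057 characters left out ...]
 [261, 85], [245, 33]]
w4 white 9695.0 [[67, 15], [74, 167], [135, 174], [136, 24]]
w4 black 2860.0 [[436, 298], [446, 287], [456, 287], [468, 299], [559, 299], [559, 286], [533, 271], [447, 271], [440, 275]]
w4 black 1241.5 [[356, 239], [353, 270], [368, 299], [394, 299], [395, 292]]
w4 black 1206.0 [[196, 239], [158, 291], [158, 299], [184, 299], [198, 272]]
w4 black 2951.0 [[0, 232], [36, 242], [63, 270], [19, 271], [0, 282], [0, 299], [84, 299], [96, 287], [109, 289], [116, 299], [109, 271], [67, 271], [56, 254], [38, 240], [20, 233]]
w4 black 1602.5 [[83, 65], [83, 126], [108, 128], [108, 73]]
w4 black 15300.5 [[211, 0], [208, 88], [212, 89], [207, 94], [205, 166], [287, 174], [308, 1]]
```

View pics/w34.png

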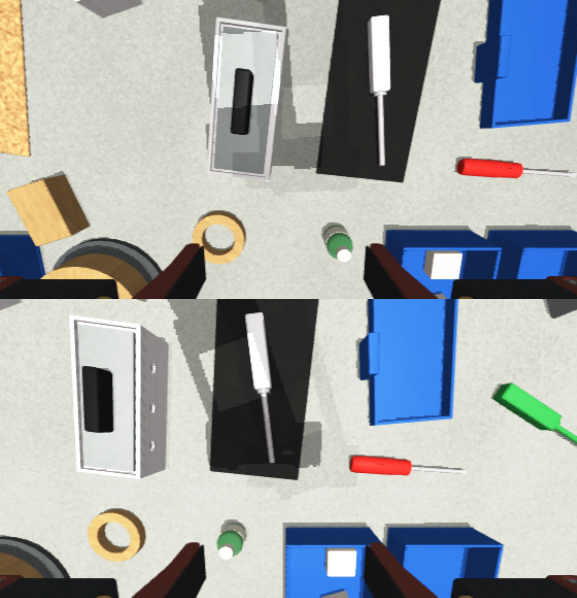

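```bash
cat > m1.py <<'E'
from h import *
a,b=load('w3'),load('w4')
def sp(v,p,w=4):
    g=cv2.cvtColor(v['im'],cv2.COLOR_BGR2GRAY)
    q=cv2.cornerSubPix(g,np.array([[p]],np.float32),(w,w),(-1,-1),(3,30,.01))[0,0]
    return q if np.linalg.norm(q-p)<5 else np.array(p,float)
P={'base n-y':((210.7,16.5),(67,15)),'base f-y':((202,166),(74,167)),'base f+y':((263,175.7),(135,174)),'base n+y':((278.6,26),(136,24)),
'tray f-y':((466,123),(359,121)),'tray f+y':((552,117),(438,115)),
'h root-y':((363,88),(246,90)),'h root+y':((378,86),(262,86)),'h butt-y':((361,16),(239,16)),'h butt+y':((376,15),(255,14)),'rodend':((371,159),(263,158))}
for n,(p,q) in P.items():
    p2,q2=sp(a,p),sp(b,q); X,e=tri((a,p2),(b,q2)); print(n,np.round(p2,1),np.round(q2,1),np.round(X,1),np.round(e,1))
E
python3 m1.py
```

```text
base n-y [210.   16.6] [66.6 15.2] [466.4 -15.3  94.9] [0.1 0.1]
base f-y [204.4 164.6] [ 74. 167.] [640.1 -29.3 107.1] [2.3 2.3]
base f+y [259.5 174.4] [135.7 173.7] [653.6  39.9  88. ] [0.4 0.4]
base n+y [277.8  26.2] [136.1  25. ] [475.9  63.9  93. ] [0.1 0.1]
tray f-y [465.4 124.3] [359.  122.6] [587.3 360.1  -1.2] [0. 0.]
tray f+y [552.4 117.1] [438.2 115. ] [576.8 467.   30.8] [0.1 0.1]
h root-y [365.6  92. ] [246.6  86.3] [541.  188.3  39.7] [2.7 2.7]
h root+y [378.   86.6] [262.  86.] [535.7 209.3  25.5] [0.6 0.6]
h butt-y [360.4  15.8] [237.9  14.7] [444.6 177.3  25.1] [0.3 0.3]
h butt+y [377.   14.5] [254.1  12.5] [442.8 199.7  26.3] [0.2 0.2]
rodend [371.1 160.7] [264.  159.2] [642.5 210.9  17.3] [0. 0.]
```

```bash
cat > m2.py <<'E'
from h import *
a,b=load('w3'),load('w4')
Q=[((210,16.6),(66.6,15.2)),((202,166),(74,167)),((261,175),(135.7,173.7)),((277.8,26.2),(136.1,25))]
L=np.array([[-90,-40],[90,-40],[90,40],[-90,40]],float)
for v,i in((a,0),(b,1)):
    W=np.array([plane(v,q[i],93)[:2] for q in Q]); c=W.mean(0); d=W-c
    th=np.arctan2((L[:,0]*d[:,1]-L[:,1]*d[:,0]).sum(),(L*d).sum()); R=np.array([[np.cos(th),-np.sin(th)],[np.sin(th),np.cos(th)]])
    print(np.round(c,1),round(th,4),"res",np.round(W-(L@R.T+c),1).tolist())
E
python3 m2.py; python3 - <<'E'
from h import *
st(); to((498.5,343,120),np.pi+.098)
E
```

```text
[559.1  13.7] -0.1208 res [[1.0, -0.5], [-2.2, 1.2], [-0.0, -0.3], [1.2, -0.3]]
[559.9  12.7] -0.1219 res [[0.1, -0.5], [-0.0, -0.7], [-0.8, 0.7], [0.7, 0.5]]
t4.0 p [660.  229.  359.8] x [-1.     0.001  0.   ] z [-0. -0. -1.] q [ 0.32  0.44  1.33 -0.    1.37 -1.25] F [0.3 0.1 0.1] w87.8 g0.0
shift [161.7 113.8 239.8] turn [-0.    -0.    -0.099]
```

Base: centre (559.5, 13.2), yaw −0.121, rim height about 93 as specified. Tray: centre (492, 405), yaw 0.098. Grasp the tray tab.

```bash
python3 -m inch '[[[162,114,240,0,0,-0.099,100],[162,114,240,0,0,-0.099,100],[162,114,240,0,0,-0.099,100],[162,114,240,0,0,-0.099,100],[162,114,240,0,0,-0.099,100],[162,114,240,0,0,-0.099,100],[162,114,240,0,0,-0.099,100],[162,114,240,0,0,-0.099,100],[162,114,240,0,0,-0.099,100],[162,114,240,0,0,-0.099,100],[162,114,275,0,0,-0.099,100],[162,114,308,0,0,-0.099,100],[162,114,308,0,0,-0.099,100],[162,114,308,0,0,-0.099,100],[162,114,308,0,0,-0.099,0],[162,114,308,0,0,-0.099,0],[162,114,308,0,0,-0.099,0],[162,114,308,0,0,-0.099,0],[162,114,308,0,0,-0.099,0],[162,114,308,0,0,-0.099,0]]]'
python3 -m inch '[[[0,0,0,0,0,0,0],[0,0,0,0,0,0,0],[0,0,0,0,0,0,0]]]'; python3 - <<'E'
from h import *
st(); w=grab('wrist','w5')
c=np.array([559.5,13.2]);th=-.1213;y=np.array([-np.sin(th),np.cos(th)])
tc=c-(40+55+3)*y; tab=tc-62*y; print(tc,tab); to((*tab,52),np.pi+th)
E
```

```text
t: 5.95
ee_pos: [498.0, 344.7, 51.8]
orientation: [-0.156, 3.138, 0.0]
ft_force: [0.3, -0.2, -0.7]
width: 43.4
grasp_force: 0.0
t: 6.25
ee_pos: [498.0, 344.7, 51.6]
orientation: [0.156, -3.138, 0.0]
ft_force: [-0.6, 0.3, -0.3]
width: 19.4
grasp_force: 0.0
t6.2 p [498.  344.7  51.6] x [-0.995 -0.099  0.   ] z [-0. -0. -1.] q [ 0.59  0.66  1.76 -0.    0.72 -1.08] F [-0.6  0.3 -0.3] w19.4 g0.0
[547.64172981 -84.07991277] [ 540.13955888 -145.62434738]
shift [ 6.60e+00 -4.92e+02 -4.00e-01] turn [-0.   -0.    0.22]
```

```bash
python3 -m inch '[[[0,0,0,0,0,0,0],[0,0,0,0,0,0,0],[0,0,0,0,0,0,0],[0,0,0,0,0,0,0],[0,0,-10,0,0,0,0],[0,0,-30,0,0,0,0],[0,0,-60,0,0,0,0],[0,0,-90,0,0,0,0],[0,0,-120,0,0,0,0],[0,0,-150,0,0,0,0],[0,0,-180,0,0,0,0],[0,0,-180,0,0,0,0]]]'; python3 - <<'E'
from h import *
st(); w=grab('wrist','w6')
to((540.1,-145.6,232),np.pi-.1213)
cv2.imwrite('pics/w6c.png',w['im'])
E
```

```text
t: 7.5
ee_pos: [500.0, 346.0, 236.6]
orientation: [-0.155, 3.131, 0.007]
ft_force: [-0.1, 0.8, -2.9]
width: 13.8
grasp_force: 30.0
t7.5 p [500.  346.  236.6] x [-0.995 -0.099 -0.007] z [ 0.007  0.004 -1.   ] q [ 0.59  0.4   1.68  0.    1.05 -1.08] F [-0.1  0.8 -2.9] w13.8 g30.0
shift [   7.7 -492.5    1. ] turn [0.003 0.004 0.221]
```

View pics/w6c.png

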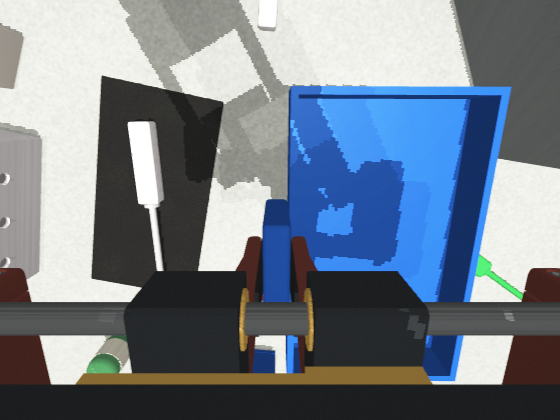

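Tray is held by the tab (width 13.8), and the bores show on the base face at (5,178), (5,222), (5,262). Carrying it over the base to the −y side.

```bash
python3 -m inch '[[[8,-40,1,0,0,0.02,0],[8,-80,1,0,0,0.04,0],[8,-120,1,0,0,0.06,0],[8,-160,1,0,0,0.08,0],[8,-200,1,0,0,0.1,0],[8,-240,1,0,0,0.12,0],[8,-280,1,0,0,0.14,0],[8,-320,1,0,0,0.16,0],[8,-360,1,0,0,0.18,0],[8,-400,1,0,0,0.2,0],[8,-440,1,0,0,0.22,0],[8,-470,1,0,0,0.22,0],[8,-492,1,0,0,0.22,0],[8,-496,1,0,0,0.22,0],[8,-496,1,0,0,0.22,0],[8,-496,1,0,0,0.22,0]]]'; python3 - <<'E'
from h import *
o,R=st(); w=grab('wrist','w7'); to((540.1,-145.6,60),np.pi-.1213)
cv2.imwrite('pics/w7c.png',w['im'])
E
```

```text
t: 9.15
ee_pos: [538.5, -148.7, 229.8]
orientation: [-0.189, -3.134, -0.001]
ft_force: [-0.0, 0.2, -2.0]
width: 13.6
grasp_force: 30.0
t9.2 p [ 538.5 -148.7  229.8] x [-0.993  0.12   0.002] z [-0.002  0.001 -1.   ] q [-0.29  0.34  1.79  0.    1.01 -1.74] F [-0.   0.2 -2. ] w13.6 g30.0
shift [ -1.3   3.  170. ] turn [ 0.    -0.001  0.001]
```

View pics/w7c.png

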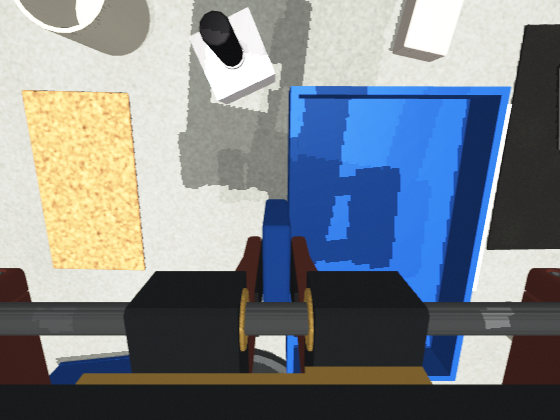

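```bash
python3 - <<'E'
from h import *
v=load('w7'); z=229.8-52+30
A,B=plane(v,(290,88),z),plane(v,(511,88),z); print(A,B,np.linalg.norm(B-A))
e=(B-A)/np.linalg.norm(B-A); print("edge",e, "centre",(A+B)/2+90*np.array([e[1],-e[0],0]))
c=np.array([559.5,13.2]);th=-.1213;y=np.array([-np.sin(th),np.cos(th)]);x=np.array([y[1],-y[0]])
for P in(A,B,(A+B)/2+90*np.array([e[1],-e[0],0])): d=P[:2]-c; print(d@x,d@y)
E
```

```text
[ 451.23297202 -130.83765268  207.8       ] [464.4610133  -20.72478096 207.8       ] 110.90457878509126
edge [0.11927408 0.99286137 0.        ] centre [547.20451571 -86.51588376 207.8       ]
-90.04254729789167 -156.07989753446859
-90.2356644624118 -45.17548688611213
-0.1392423245284846 -100.47097600436625
```

```bash
python3 -m inch '[[[0,0,40,0,0,0,0],[0,0,80,0,0,0,0],[0,0,120,0,0,0,0],[0,0,150,0,0,0,0],[0,0,165,0,0,0,0],[0,0,172,0,0,0,0],[0,0,175,0,0,0,0],[0,0,177,0,0,0,0],[0,1,178,0,0,0,0],[0,2,178,0,0,0,0],[0,3,178,0,0,0,0],[0,4,178,0,0,0,0]]]'; python3 -m inch '[[[0,0.5,0,0,0,0,0],[0,1,0,0,0,0,0],[0,1.5,0,0,0,0,0],[0,2,0,0,0,0,0]]]'
```

```text
t: 10.4
ee_pos: [539.9, -145.7, 53.1]
orientation: [0.19, 3.135, -0.0]
ft_force: [-0.1, 0.3, -2.3]
width: 13.5
grasp_force: 30.0
t: 10.8
ee_pos: [539.9, -143.7, 52.6]
orientation: [-0.19, -3.136, 0.0]
ft_force: [0.6, -0.2, -1.5]
width: 13.7
grasp_force: 30.0
```

```bash
python3 -m inch '[[[0,0.3,0.5,0,0,0,0],[0,0.5,1,0,0,0,0],[0,0.8,1.2,0,0,0,0],[0,1.2,1.2,0,0,0,0]]]';python3 -m inch '[[[0,0.5,0,0,0,0,0],[0,1,0,0,0,0,0],[0,1,0,0,0,0,0]]]'; python3 -c "
from h import *
w=grab('side','s8'); st()
cv2.imwrite('pics/s8c.png',cv2.resize(w['im'][170:290,170:370],None,fx=3.5,fy=3.5,interpolation=2))"
```

```text
t: 11.2
ee_pos: [540.0, -143.5, 51.7]
orientation: [0.189, 3.136, -0.002]
ft_force: [-3.3, -8.7, 0.5]
width: 13.9
grasp_force: 30.0
t: 11.5
ee_pos: [540.1, -143.4, 51.8]
orientation: [0.189, 3.136, -0.004]
ft_force: [-4.6, -12.4, 1.7]
width: 13.6
grasp_force: 30.0
t11.6 p [ 540.1 -143.4   51.8] x [-0.993  0.12  -0.   ] z [ 0.    -0.002 -1.   ] q [-0.28  0.61  1.87 -0.    0.66 -1.73] F [ -2.8 -13.1   1.8] w13.8 g30.0
```

View pics/s8c.png

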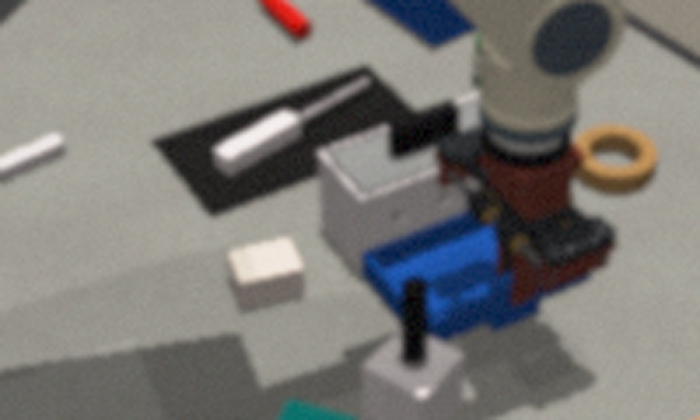

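Tray is seated against the base's −y face (contact 12 N). Release, lift, and look at the punch again.

```bash
python3 -m inch '[[[0,-1,0,0,0,0,0],[0,-1,0,0,0,0,40],[0,-1,0,0,0,0,40],[0,-1,0,0,0,0,40],[0,-1,0,0,0,0,40],[0,-1,0,0,0,0,40],[0,-1,-20,0,0,0,40],[0,-1,-60,0,0,0,40],[0,-1,-110,0,0,0,40],[0,-1,-160,0,0,0,60],[0,-1,-200,0,0,0,60],[0,-1,-200,0,0,0,60]]]';python3 -m inch '[[[-18,348,0,0,0,-0.233,80],[-18,348,0,0,0,-0.233,80],[-18,348,0,0,0,-0.233,80],[-18,348,0,0,0,-0.233,80],[-18,348,0,0,0,-0.233,80],[-18,348,0,0,0,-0.233,80],[-18,348,0,0,0,-0.233,80],[-18,348,0,0,0,-0.233,80],[-18,348,0,0,0,-0.233,80],[-18,348,0,0,0,-0.233,80],[-18,348,0,0,0,-0.233,80],[-18,348,0,0,0,-0.233,80]]]'; python3 - <<'E'
from h import *
st(); a=grab('wrist','w8')
im=a['im'];hsv=cv2.cvtColor(im,cv2.COLOR_BGR2HSV)
m=cv2.inRange(hsv,(0,0,200),(180,40,255));k=np.zeros_like(m)
for c in cv2.findContours(m,0,2)[0]:
    if cv2.contourArea(c)>600: print(cv2.contourArea(c),cv2.minAreaRect(c),cv2.approxPolyDP(c,4,True)[:,0].tolist()[:8])
cv2.imwrite('pics/w8c.png',im)
E
```

```text
t: 12.75
ee_pos: [543.2, -143.3, 257.6]
orientation: [0.189, 3.125, -0.004]
ft_force: [1.2, -0.2, -0.3]
width: 51.9
grasp_force: 0.0
t: 13.95
ee_pos: [599.9, 199.4, 251.5]
orientation: [0.173, -3.137, 0.0]
ft_force: [-0.8, -0.4, 0.7]
width: 70.2
grasp_force: 0.0
t13.9 p [599.9 199.4 251.5] x [-0.994 -0.11   0.   ] z [-0. -0. -1.] q [ 0.3   0.42  1.61 -0.    1.11 -1.38] F [-0.8 -0.4  0.7] w70.2 g0.0
3793.5 ((222.0, 359.5), (47.0, 106.0), 90.0) [[169, 383], [208, 383], [212, 372], [270, 372], [275, 336], [186, 337]]
1671.5 ((281.5, 86.0), (88.0, 21.0), 90.0) [[273, 42], [272, 129], [289, 130], [292, 43]]
1464.0 ((218.67568969726562, 73.5540542602539), (60.17002868652344, 38.96255874633789), 80.53767395019531) [[233, 41], [195, 47], [210, 105], [222, 103]]
109158.0 ((279.49993896484375, 150.49996948242188), (558.9998779296875, 300.99993896484375), -0.0) [[0, 0], [0, 16], [46, 29], [40, 190], [0, 183], [0, 267], [22, 268], [28, 284]]
```

View pics/w8c.png

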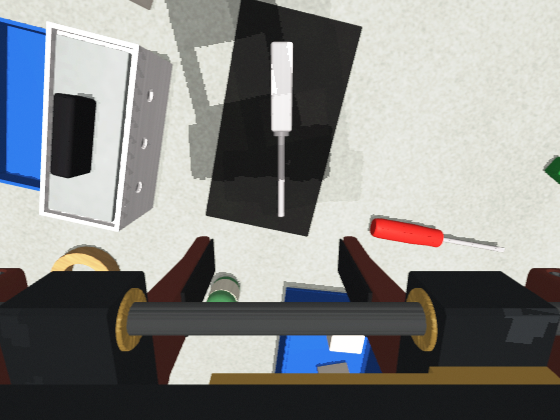

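```bash
python3 - <<'E'
from h import *
a=load('w8')
e=plane(a,(281,217),15); r=(plane(a,(272,130),27)+plane(a,(291,130),27))/2; b=(plane(a,(272,42),27)+plane(a,(292,42),27))/2
print(e,r,b); d=(e-b)[:2]; print(np.linalg.norm(d),np.linalg.norm((e-r)[:2])); u=d/np.linalg.norm(d); th=np.arctan2(u[1],u[0]); g=e[:2]-135*u; g2=r[:2]-30*u; print(th,g,g2)
to((*((g+g2)/2),15),np.pi+th)
cv2.imwrite('pics/c8.png',cv2.resize(a['im'][60:220,110:180],None,fx=3.5,fy=3.5,interpolation=2))
E
```

```text
[643.46396307 211.09227485  15.        ] [535.48861682 198.96175004  27.        ] [444.20931724 188.88452618  27.        ]
200.48839862943288 108.65461347260079
0.11099602169102427 [509.29471751 196.13856137] [505.67322892 195.6387026 ]
shift [ 92.3   6.5 236.6] turn [-0.  0. -0.]
```

View pics/c8.png

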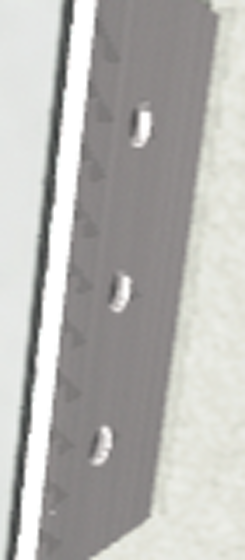

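All three bores show bright pin ends, at (141,125), (120,290) and (102,445) in the crop. Grasp the punch at (507.5, 196) with the TCP at z = 25.

```bash
python3 -m inch '[[[92,6.5,50,0,0,0,70],[92,6.5,100,0,0,0,60],[92,6.5,150,0,0,0,60],[92,6.5,180,0,0,0,60],[92,6.5,205,0,0,0,60],[92,6.5,220,0,0,0,60],[92,6.5,226.5,0,0,0,60],[92,6.5,226.5,0,0,0,60],[92,6.5,226.5,0,0,0,0],[92,6.5,226.5,0,0,0,0],[92,6.5,226.5,0,0,0,0],[92,6.5,226.5,0,0,0,0],[92,6.5,226.5,0,0,0,0],[92,6.5,226.5,0,0,0,0],[92,6.5,226.5,0,0,0,0],[92,6.5,226.5,0,0,0,0]]]'; python3 -c "
from h import *
st()"
```

```text
t: 15.6
ee_pos: [508.3, 197.0, 25.9]
orientation: [-0.176, 3.135, 0.0]
ft_force: [-0.8, -0.8, 7.7]
width: 23.5
grasp_force: 30.0
t15.6 p [508.3 197.   25.9] x [-0.994 -0.112 -0.001] z [ 0.001  0.    -1.   ] q [ 0.35  0.65  1.9  -0.    0.59 -1.33] F [-0.8 -0.8  7.7] w23.5 g30.0
```

```bash
python3 -m inch '[[[0,0,-10,0,0,0,0],[0,0,-30,0,0,0,0],[0,0,-60,0,0,0,0],[0,0,-100,0,0,0,0],[0,0,-140,0,0,0,0],[0,0,-140,0,0,0,0]]]'; python3 -c "
from h import *
st(); to((585,220,165),1.449)"
```

```text
t: 16.2
ee_pos: [510.6, 198.1, 170.5]
orientation: [-0.176, 3.128, 0.004]
ft_force: [1.2, 1.3, -0.7]
width: 23.9
grasp_force: 30.0
t16.2 p [510.6 198.1 170.5] x [-0.994 -0.112 -0.009] z [ 0.009  0.003 -1.   ] q [ 0.35  0.4   1.86  0.    0.87 -1.33] F [ 1.2  1.3 -0.7] w23.9 g30.0
shift [-76.3  13.4   6.2] turn [0.01  0.004 1.805]
```

```bash
python3 -m inch '[[[-76,13.4,5,0,0,0.14,0],[-76,13.4,5,0,0,0.28,0],[-76,13.4,5,0,0,0.42,0],[-76,13.4,5,0,0,0.56,0],[-76,13.4,5,0,0,0.7,0],[-76,13.4,5,0,0,0.84,0],[-76,13.4,5,0,0,0.98,0],[-76,13.4,5,0,0,1.12,0],[-76,13.4,5,0,0,1.26,0],[-76,13.4,5,0,0,1.4,0],[-76,13.4,5,0,0,1.54,0],[-76,13.4,5,0,0,1.68,0],[-76,13.4,5,0,0,1.8,0],[-76,13.4,5,0,0,1.803,0],[-76,13.4,5,0,0,1.803,0],[-76,13.4,5,0,0,1.803,0],[-76,13.4,5,0,0,1.803,0]]]'; python3 -c "
from h import *
st(); to((584.4,216.7,65.9),1.449)"
```

```text
t: 17.9
ee_pos: [581.6, 218.7, 159.8]
orientation: [-2.349, -2.086, 0.0]
ft_force: [0.1, 0.6, -1.1]
width: 23.7
grasp_force: 30.0
t17.9 p [581.6 218.7 159.8] x [ 0.118  0.993 -0.   ] z [-0. -0. -1.] q [ 0.34  0.52  1.69 -0.    0.93  0.46] F [ 0.1  0.6 -1.1] w23.7 g30.0
shift [-1.7  3.  93.9] turn [-0.     0.     0.003]
```

```bash
python3 -m inch '[[[-1.7,3,40,0,0,0.003,0],[-1.7,3,70,0,0,0.003,0],[-1.7,3,88,0,0,0.003,0],[-1.7,3,94,0,0,0.003,0],[-1.7,3,94,0,0,0.003,0],[-1.7,3,94,0,0,0.003,0]]]'; python3 -c "
from h import *
o,R=st(); a=grab('top','t9'); b=grab('side','s9')
p=o['ee_pos']; tip=p-135*R[:,0]-np.array([0,0,10.9]); print('tip',tip, proj(a,tip))
c=np.array([559.5,13.2]);th=-.1213;y=np.array([-np.sin(th),np.cos(th)]);x=np.array([y[1],-y[0]])
d=tip[:2]-c; print(d@x,d@y)
cv2.imwrite('pics/t9c.png',cv2.resize(a['im'][140:240,200:320],None,fx=5,fy=5,interpolation=2))"
```

```text
t: 18.5
ee_pos: [585.2, 217.0, 66.9]
orientation: [2.353, 2.081, 0.002]
ft_force: [0.3, 1.3, -1.8]
width: 23.5
grasp_force: 30.0
t18.5 p [585.2 217.   66.9] x [0.122 0.992 0.001] z [ 0.001  0.001 -1.   ] q [0.34 0.65 1.72 0.   0.77 0.46] F [ 0.3  1.3 -1.8] w23.5 g30.0
tip [568.70343025  82.99903124  55.92547921] [259.20057901 192.62720289]
0.6899298053377716 70.39980033874349
```

View pics/t9c.png

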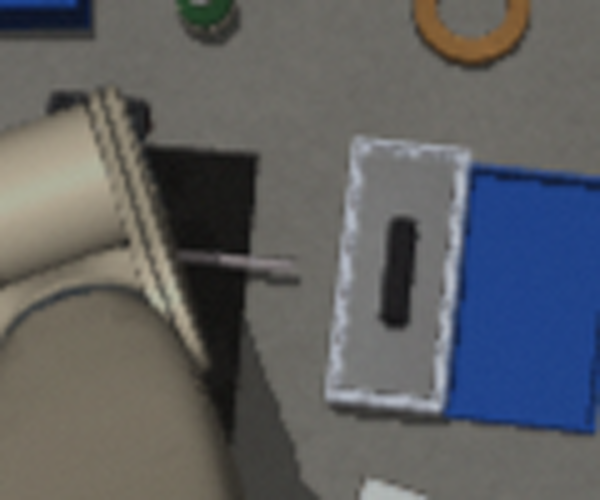

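Rod tip appears at (259.6,192.6), which matches the prediction (259.2,192.6), in line with bore 1. Advancing slowly.

```bash
python3 -m inch '[[[-8,-0.7,0.9,0,0,0,0],[-16,-0.7,0.9,0,0,0,0],[-22,-0.7,0.9,0,0,0,0],[-26,-0.7,0.9,0,0,0,0],[-29,-0.7,0.9,0,0,0,0],[-31,-0.7,0.9,0,0,0,0],[-33,-0.7,0.9,0,0,0,0],[-35,-0.7,0.9,0,0,0,0],[-37,-0.7,0.9,0,0,0,0],[-39,-0.7,0.9,0,0,0,0],[-41,-0.7,0.9,0,0,0,0],[-43,-0.7,0.9,0,0,0,0]]]'; python3 -c "
from h import *
st()"
```

```text
t: 19.8
ee_pos: [578.5, 174.0, 65.1]
orientation: [2.354, 2.081, 0.0]
ft_force: [-0.2, -0.2, -1.1]
width: 24.0
grasp_force: 30.0
t19.8 p [578.5 174.   65.1] x [0.123 0.992 0.   ] z [ 0.  0. -1.] q [0.27 0.63 1.77 0.   0.74 0.4 ] F [-0.2 -0.2 -1.1] w24.0 g30.0
```

```bash
python3 -m inch '[[[-5,0,0,0,0,0,0],[-10,0,0,0,0,0,0],[-15,0,0,0,0,0,0],[-20,0,0,0,0,0,0],[-25,0,0,0,0,0,0],[-30,0,0,0,0,0,0],[-35,0,0,0,0,0,0],[-40,0,0,0,0,0,0],[-45,0,0,0,0,0,0],[-50,0,0,0,0,0,0],[-55,0,0,0,0,0,0],[-60,0,0,0,0,0,0],[-64,0,0,0,0,0,0],[-68,0,0,0,0,0,0],[-71,0,0,0,0,0,0],[-73,0,0,0,0,0,0],[-73,0,0,0,0,0,0]]]'; python3 -c "
from h import *
st(); b=grab('side','s10'); t=grab('top','t10'); cv2.imwrite('pics/s10c.png',np.hstack([cv2.resize(b['im'][180:260,220:340],None,fx=3.3,fy=3.3,interpolation=2),cv2.resize(t['im'][160:240,250:370],None,fx=3.3,fy=3.3,interpolation=2)]))"
```

```text
t: 21.5
ee_pos: [569.5, 101.4, 65.0]
orientation: [-2.354, -2.08, 0.0]
ft_force: [-0.3, -0.1, -1.2]
width: 23.7
grasp_force: 30.0
t21.5 p [569.5 101.4  65. ] x [ 0.123  0.992 -0.   ] z [-0. -0. -1.] q [ 0.16  0.61  1.82 -0.    0.71  0.28] F [-0.3 -0.1 -1.2] w23.7 g30.0
```

View pics/s10c.png

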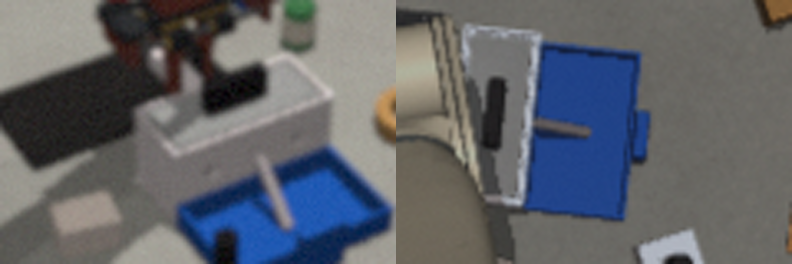

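The pin hangs nose-down in the tray with its tail still at the bore mouth ((262,160) in the side crop). I push further.

```bash
python3 -m inch '[[[-3,0,0,0,0,0,0],[-6,0,0,0,0,0,0],[-9,0,0,0,0,0,0],[-12,0,0,0,0,0,0],[-14,0,0,0,0,0,0],[-14,0,0,0,0,0,0]]]'; python3 -m inch '[[[10,0,0,0,0,0,0],[20,0,0,0,0,0,0],[30,0,0,0,0,0,0],[40,0,0,0,0,0,0],[50,0,0,0,0,0,0],[60,0,0,0,0,0,0],[75,0,0,0,0,0,0],[90,0,0,0,0,0,0],[105,0,0,0,0,0,0],[118,0,0,0,0,0,0],[124,0,0,0,0,0,0],[124,0,0,0,0,0,0]]]'; python3 -c "
from h import *
o,R=st(); b=grab('side','s11'); t=grab('top','t11'); cv2.imwrite('pics/s11c.png',np.hstack([cv2.resize(b['im'][180:260,220:340],None,fx=3.3,fy=3.3,interpolation=2),cv2.resize(t['im'][160:240,250:370],None,fx=3.3,fy=3.3,interpolation=2)]))
c=np.array([559.5,13.2]);th=-.1213;y=np.array([-np.sin(th),np.cos(th)]);x=np.array([y[1],-y[0]])
for xb in(-50,50): to((*(c+xb*x+(70+135)*y),65.6),1.4495)"
```

```text
t: 22.2
ee_pos: [567.8, 87.4, 65.1]
orientation: [-2.354, -2.08, 0.0]
ft_force: [0.0, 0.0, -2.8]
width: 23.4
grasp_force: 30.0
t: 23.4
ee_pos: [583.2, 211.9, 65.1]
orientation: [2.352, 2.082, 0.0]
ft_force: [0.2, -0.8, -1.1]
width: 23.6
grasp_force: 30.0
t23.4 p [583.2 211.9  65.1] x [0.122 0.993 0.   ] z [ 0.  0. -1.] q [ 0.33  0.65  1.73 -0.    0.76  0.45] F [ 0.2 -0.8 -1.1] w23.6 g30.0
shift [  6.1 -49.3  -0.6] turn [-0.     0.    -0.001]
shift [ 6.2 50.7 -0.7] turn [-0.     0.    -0.001]
```

View pics/s11c.png

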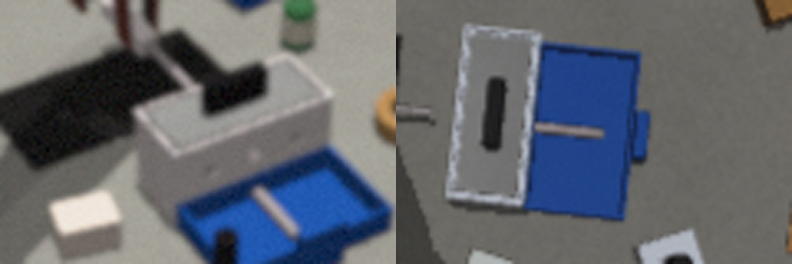

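Pin 1 lies in the tray ((275,212) in the side crop). Next is bore 0.

```bash
python3 -m inch '[[[6,-25,-0.6,0,0,0,0],[6,-49.3,-0.6,0,0,0,0],[6,-49.3,-0.6,0,0,0,0],[0,-49.3,-0.6,0,0,0,0],[-8,-49.3,-0.6,0,0,0,0],[-16,-49.3,-0.6,0,0,0,0],[-20,-49.3,-0.6,0,0,0,0],[-23,-49.3,-0.6,0,0,0,0],[-26,-49.3,-0.6,0,0,0,0],[-29,-49.3,-0.6,0,0,0,0],[-32,-49.3,-0.6,0,0,0,0],[-35,-49.3,-0.6,0,0,0,0]]]'
```

```text
t: 24.7
ee_pos: [529.9, 182.1, 65.7]
orientation: [2.354, 2.081, 0.0]
ft_force: [-0.5, 1.5, -1.4]
width: 24.1
grasp_force: 30.0
```

```bash
python3 -m inch '[[[-5,0,0,0,0,0,0],[-10,0,0,0,0,0,0],[-15,0,0,0,0,0,0],[-20,0,0,0,0,0,0],[-25,0,0,0,0,0,0],[-30,0,0,0,0,0,0],[-35,0,0,0,0,0,0],[-40,0,0,0,0,0,0],[-45,0,0,0,0,0,0],[-50,0,0,0,0,0,0],[-55,0,0,0,0,0,0],[-60,0,0,0,0,0,0],[-65,0,0,0,0,0,0],[-70,0,0,0,0,0,0],[-75,0,0,0,0,0,0],[-80,0,0,0,0,0,0],[-84,0,0,0,0,0,0],[-88,0,0,0,0,0,0],[-90,0,0,0,0,0,0],[-90,0,0,0,0,0,0]]]';python3 -m inch '[[[10,0,0,0,0,0,0],[20,0,0,0,0,0,0],[30,0,0,0,0,0,0],[40,0,0,0,0,0,0],[50,0,0,0,0,0,0],[60,0,0,0,0,0,0],[75,0,0,0,0,0,0],[90,0,0,0,0,0,0],[105,0,0,0,0,0,0],[118,0,0,0,0,0,0],[124,0,0,0,0,0,0],[124,0,0,0,0,0,0]]]'; python3 -c "
from h import *
o,R=st(); b=grab('side','s12'); t=grab('top','t12'); cv2.imwrite('pics/s12c.png',np.hstack([cv2.resize(b['im'][180:260,220:340],None,fx=3.3,fy=3.3,interpolation=2),cv2.resize(t['im'][160:240,250:370],None,fx=3.3,fy=3.3,interpolation=2)]))
c=np.array([559.5,13.2]);th=-.1213;y=np.array([-np.sin(th),np.cos(th)]);x=np.array([y[1],-y[0]])
for xb in(-50,50): to((*(c+xb*x+(70+135)*y),65.6),1.4495)"
```

```text
t: 26.7
ee_pos: [518.8, 92.6, 65.7]
orientation: [-2.354, -2.08, 0.0]
ft_force: [0.7, 0.7, -1.1]
width: 24.0
grasp_force: 30.0
t: 27.9
ee_pos: [534.2, 216.8, 65.7]
orientation: [2.352, 2.082, 0.0]
ft_force: [1.3, -0.5, -2.1]
width: 23.7
grasp_force: 30.0
t27.9 p [534.2 216.8  65.7] x [0.122 0.993 0.   ] z [ 0.  0. -1.] q [ 0.36  0.61  1.83 -0.    0.71  0.49] F [ 1.3 -0.5 -2.1] w23.7 g30.0
shift [ 7.1  0.  -0.1] turn [-0.     0.    -0.001]
shift [  7.2 100.   -0.1] turn [-0.     0.    -0.001]
```

```bash
cat > pins.py <<'E'
from h import *
import sys
def pins(v,tc=None,th=-.1213,z=10):
    c=np.array([559.5,13.2]);y=np.array([-np.sin(th),np.cos(th)]);x=np.array([y[1],-y[0]])
    # rectified view of the tray-floor plane in base coordinates, 2 px/mm: u=(90+..)
    L=np.array([[-100,-160],[100,-160],[100,-30],[-100,-30]],float)
    src=np.array([proj(v,(*(c+a*x+b*y),z)) for a,b in L],np.float32)
    dst=((L-[-100,-160])*2).astype(np.float32)
    w=cv2.warpPerspective(v['im'],cv2.getPerspectiveTransform(src,dst),(400,260),flags=cv2.INTER_CUBIC)
    hsv=cv2.cvtColor(w,cv2.COLOR_BGR2HSV); m=cv2.inRange(hsv,(0,0,70),(180,130,255))
    n,_,s,ce=cv2.connectedComponentsWithStats(m)
    for i in range(1,n):
        if s[i,4]>300: print("comp area mm2",s[i,4]/4,"bbox x",s[i,0]/2-100,"y",s[i,1]/2-160,"w",s[i,2]/2,"h",s[i,3]/2)
    b=cv2.inRange(hsv,(100,100,40),(130,255,255)); ys,xs=np.nonzero(b); print("blue x %.0f..%.0f y %.0f..%.0f"%(xs.min()/2-100,xs.max()/2-100,ys.min()/2-160,ys.max()/2-160))
if __name__=="__main__":
    for n in sys.argv[1:]: print(n); pins(load(n))
E
python3 pins.py t11 t12 s12
```

```text
t11
comp area mm2 6985.0 bbox x -100.0 y -160.0 w 200.0 h 130.0
blue x -93..91 y -160..-41
t12
comp area mm2 7955.0 bbox x -100.0 y -160.0 w 200.0 h 130.0
blue x -93..91 y -160..-41
s12
comp area mm2 529.5 bbox x -97.5 y -160.0 w 68.5 h 18.5
comp area mm2 680.5 bbox x 23.0 y -160.0 w 77.0 h 121.5
comp area mm2 902.0 bbox x -100.0 y -136.5 w 19.5 h 106.5
comp area mm2 1465.0 bbox x -62.5 y -124.5 w 25.0 h 88.5
comp area mm2 1539.75 bbox x -10.0 y -124.5 w 22.0 h 87.0
blue x -94..100 y -160..-30
```

```bash
python3 -m inch '[[[7,35,0,0,0,0,0],[7,70,0,0,0,0,0],[7,100,0,0,0,0,0],[7,100,0,0,0,0,0],[0,100,0,0,0,0,0],[-8,100,0,0,0,0,0],[-16,100,0,0,0,0,0],[-20,100,0,0,0,0,0],[-23,100,0,0,0,0,0],[-26,100,0,0,0,0,0],[-29,100,0,0,0,0,0],[-32,100,0,0,0,0,0],[-35,100,0,0,0,0,0]]]'
```

```text
t: 29.3
ee_pos: [629.0, 168.9, 65.7]
orientation: [2.354, 2.081, 0.0]
ft_force: [0.3, 0.2, -1.3]
width: 23.8
grasp_force: 30.0
```

Two pins are in the tray at x ≈ −50 and 0. Now driving pin 2.

```bash
python3 -m inch '[[[-5,0,0,0,0,0,0],[-10,0,0,0,0,0,0],[-15,0,0,0,0,0,0],[-20,0,0,0,0,0,0],[-25,0,0,0,0,0,0],[-30,0,0,0,0,0,0],[-35,0,0,0,0,0,0],[-40,0,0,0,0,0,0],[-45,0,0,0,0,0,0],[-50,0,0,0,0,0,0],[-55,0,0,0,0,0,0],[-60,0,0,0,0,0,0],[-65,0,0,0,0,0,0],[-70,0,0,0,0,0,0],[-75,0,0,0,0,0,0],[-80,0,0,0,0,0,0],[-84,0,0,0,0,0,0],[-88,0,0,0,0,0,0],[-90,0,0,0,0,0,0],[-90,0,0,0,0,0,0]]]';python3 -m inch '[[[10,0,0,0,0,0,0],[20,0,0,0,0,0,0],[30,0,0,0,0,0,0],[40,0,0,0,0,0,0],[50,0,0,0,0,0,0],[60,0,0,0,0,0,0],[75,0,0,0,0,0,0],[90,0,0,0,0,0,0],[105,0,0,0,0,0,0],[118,0,0,0,0,0,0],[124,0,0,0,0,0,0],[124,0,0,0,0,0,0]]]'; python3 -c "
from h import *
from pins import pins
o,R=st(); b=grab('side','s13'); t=grab('top','t13'); pins(b); pins(t)
def insp(v):
    # pixel bbox for tray interior; elongated grey comps
    pass
to((508,197,170),np.pi+.111)"
```

```text
t: 31.3
ee_pos: [617.9, 79.3, 65.7]
orientation: [-2.354, -2.08, 0.0]
ft_force: [0.5, -0.1, -1.7]
width: 24.1
grasp_force: 30.0
t: 32.5
ee_pos: [633.2, 203.7, 65.6]
orientation: [2.352, 2.082, 0.0]
ft_force: [0.3, 0.9, -0.7]
width: 23.9
grasp_force: 30.0
t32.5 p [633.2 203.7  65.6] x [0.121 0.993 0.   ] z [ 0.  0. -1.] q [ 0.29  0.7   1.62 -0.    0.82  0.42] F [ 0.3  0.9 -0.7] w23.9 g30.0
comp area mm2 533.0 bbox x -98.0 y -160.0 w 69.0 h 18.0
comp area mm2 691.75 bbox x 22.5 y -160.0 w 77.5 h 118.0
comp area mm2 910.5 bbox x -100.0 y -136.0 w 19.5 h 106.0
comp area mm2 1465.75 bbox x -62.5 y -124.5 w 25.0 h 88.5
comp area mm2 1544.25 bbox x -10.0 y -125.0 w 22.0 h 88.0
comp area mm2 1530.5 bbox x 39.5 y -117.5 w 23.5 h 81.5
blue x -94..100 y -160..-30
comp area mm2 8950.75 bbox x -100.0 y -160.0 w 200.0 h 130.0
blue x -93..91 y -160..-41
shift [ -20.7 -123.4 -104.4] turn [-1.000e-03 -0.000e+00 -1.805e+00]
```

Three pins in the tray now (x ≈ −50, 0, +50). Punch goes back to its mat at its original pose.

```bash
python3 -m inch '[[[0,0,-45,0,0,0,0],[0,0,-90,0,0,0,0],[0,0,-104,0,0,-0.1,0],[-20.7,-50,-104,0,0,-0.24,0],[-20.7,-90,-104,0,0,-0.38,0],[-20.7,-123.4,-104,0,0,-0.52,0],[-20.7,-123.4,-104,0,0,-0.66,0],[-20.7,-123.4,-104,0,0,-0.8,0],[-20.7,-123.4,-104,0,0,-0.94,0],[-20.7,-123.4,-104,0,0,-1.08,0],[-20.7,-123.4,-104,0,0,-1.22,0],[-20.7,-123.4,-104,0,0,-1.36,0],[-20.7,-123.4,-104,0,0,-1.5,0],[-20.7,-123.4,-104,0,0,-1.64,0],[-20.7,-123.4,-104,0,0,-1.76,0],[-20.7,-123.4,-104,0,0,-1.805,0],[-20.7,-123.4,-104,0,0,-1.805,0],[-20.7,-123.4,-104,0,0,-1.805,0],[-20.7,-123.4,-104,0,0,-1.805,0]]]'; python3 -c "
from h import *
st(); to((508.3,197,27),np.pi+.111)"
```

```text
t: 34.5
ee_pos: [508.2, 196.9, 169.7]
orientation: [-0.172, 3.137, -0.0]
ft_force: [-0.3, -0.6, -1.3]
width: 23.8
grasp_force: 30.0
t34.5 p [508.2 196.9 169.7] x [-0.994 -0.11  -0.   ] z [ 0. -0. -1.] q [ 0.35  0.4   1.86 -0.    0.88 -1.33] F [-0.3 -0.6 -1.3] w23.8 g30.0
shift [-2.000e-01  1.000e-01  1.427e+02] turn [-0.     0.    -0.001]
```

```bash
python3 -m inch '[[[0,0,45,0,0,0,0],[0,0,90,0,0,0,0],[0,0,120,0,0,0,0],[0,0,135,0,0,0,0],[0,0,140,0,0,0,0],[0,0,142.5,0,0,0,0],[0,0,143,0,0,0,0],[0,0,143.5,0,0,0,0]]]'; python3 -c "
from h import *
st()"; python3 -m inch '[[[0,0,0,0,0,0,15],[0,0,0,0,0,0,30],[0,0,0,0,0,0,55],[0,0,0,0,0,0,55],[0,0,0,0,0,0,55],[0,0,0,0,0,0,55],[0,0,-20,0,0,0,60],[0,0,-60,0,0,0,60],[0,0,-110,0,0,0,60],[0,0,-160,0,0,0,60],[0,0,-210,0,0,0,60],[0,0,-230,0,0,0,60],[0,0,-230,0,0,0,60]]]'; python3 -c "
from h import *
st(); to((530,-150,300),np.pi)"
```

```text
t: 35.3
ee_pos: [509.1, 197.6, 27.5]
orientation: [-0.174, 3.134, 0.001]
ft_force: [-0.3, 0.1, -2.0]
width: 23.7
grasp_force: 30.0
t35.3 p [509.1 197.6  27.5] x [-0.994 -0.111 -0.002] z [ 0.002  0.001 -1.   ] q [ 0.35  0.64  1.9   0.    0.59 -1.33] F [-0.3  0.1 -2. ] w23.7 g30.0
t: 36.6
ee_pos: [509.9, 197.9, 260.0]
orientation: [-0.174, 3.13, 0.003]
ft_force: [0.6, 0.3, 1.2]
width: 52.6
grasp_force: 0.0
t36.6 p [509.9 197.9 260. ] x [-0.994 -0.111 -0.007] z [ 0.007  0.002 -1.   ] q [ 0.35  0.28  1.79 -0.    1.06 -1.33] F [0.6 0.3 1.2] w52.6 g0.0
shift [  18.4 -347.9  -40.7] turn [0.002 0.007 0.111]
```

```bash
python3 -m inch '[[[-13,-45,-40,0,0,0.11,60],[-13,-95,-40,0,0,0.11,60],[-13,-145,-40,0,0,0.11,60],[-13,-195,-40,0,0,0.11,60],[-13,-245,-40,0,0,0.11,60],[-13,-295,-40,0,0,0.11,60],[-13,-332,-40,0,0,0.11,60],[-13,-332,-40,0,0,0.11,60],[-13,-332,-40,0,0,0.11,60],[-13,-332,-40,0,0,0.11,60]]]'; python3 -c "
from h import *
st(); grab('wrist','w14'); t=grab('top','t14')
for p in((508.3,197),): print(proj(t,(*p,15)))
m=cv2.inRange(cv2.cvtColor(t['im'],cv2.COLOR_BGR2HSV)[150:250,205:255],(0,0,130),(180,60,255)); ys,xs=np.nonzero(m); print('punch px',xs.min()+205,xs.max()+205,ys.min()+150,ys.max()+150)"; python3 -m inch '[[[0,-40,0,0,0,0,60],[0,-80,0,0,0,0,60],[0,-120,0,0,0,0,60],[0,-120,0,0,0,0,60],[0,-120,0,0,0,0,60],[0,-120,0,0,0,0,60]]]';  python3 - <<'E'
from h import *
st(); grab('wrist','w15')
for n in('w14','w15'):
    im=load(n)['im'][:290]; hsv=cv2.cvtColor(im,cv2.COLOR_BGR2HSV)
    for nm,m in (('white',cv2.inRange(hsv,(0,0,246),(180,12,255))),('black',cv2.inRange(hsv,(0,0,0),(180,255,45)))):
        for c in cv2.findContours(m,0,2)[0]:
            if cv2.contourArea(c)>150: print(n,nm,cv2.contourArea(c),cv2.approxPolyDP(c,3,True)[:,0].tolist())
    print(n,'pred holder',proj(load(n),(400,-169,60)),'pred handletop',proj(load(n),(400,-169,141.5)))
E
```

```text
t: 37.6
ee_pos: [557.3, -130.2, 295.0]
orientation: [0.003, -3.14, -0.001]
ft_force: [0.6, -0.3, 0.1]
width: 52.8
grasp_force: 0.0
t37.6 p [ 557.3 -130.2  295. ] x [-1.    -0.002  0.002] z [-0.002  0.001 -1.   ] q [-0.25  0.29  1.7   0.    1.16 -1.82] F [ 0.6 -0.3  0.1] w52.8 g0.0
[227.73249225 211.22827773]
punch px 227 235 193 241
t: 38.3
ee_pos: [558.1, -249.6, 296.1]
orientation: [0.004, -3.141, -0.001]
ft_force: [0.9, 0.6, 0.4]
width: 52.7
grasp_force: 0.0
t38.3 p [ 558.1 -249.6  296.1] x [-1.    -0.003  0.   ] z [-0.     0.001 -1.   ] q [-0.44  0.35  1.61  0.    1.18 -2.01] F [0.9 0.6 0.4] w52.7 g0.0
w14 white 10682.0 [[384, 104], [352, 258], [416, 266], [456, 114]]
w14 white 1225.5 [[538, 55], [521, 58], [514, 133], [528, 132]]
w14 white 1019.5 [[265, 45], [247, 39], [248, 50], [240, 58], [226, 49], [222, 80], [270, 65]]
w14 white 1931.5 [[402, 5], [382, 56], [414, 68], [435, 18]]
w14 black 1822.0 [[375, 289], [490, 289], [467, 271], [379, 271]]
w14 black 1787.5 [[61, 289], [177, 289], [174, 271], [85, 271]]
w14 black 627.0 [[324, 239], [326, 283], [329, 289], [348, 289]]
w14 
[... 741 characters left out ...]
5, 5], [482, 56], [512, 68], [537, 17]]
w15 white 576.0 [[0, 24], [47, 0], [0, 0]]
w15 black 1821.0 [[375, 289], [490, 289], [467, 271], [379, 271]]
w15 black 1822.0 [[61, 289], [177, 289], [173, 271], [85, 271]]
w15 black 627.0 [[324, 239], [323, 272], [328, 288], [348, 289]]
w15 black 617.0 [[228, 239], [204, 289], [224, 287], [229, 271]]
w15 black 260.5 [[0, 170], [1, 181], [17, 189], [30, 186]]
w15 black 2330.0 [[510, 160], [491, 217], [523, 228], [545, 166]]
w15 black 1831.0 [[559, 140], [523, 240], [559, 244]]
w15 black 993.5 [[372, 8], [361, 9], [339, 37], [342, 52], [350, 52], [376, 27], [377, 14]]
w15 pred holder [348.56484338  42.80462381] pred handletop [370.26142902  18.93305142]
```

```bash
python3 - <<'E'
from h import *
V=[load('w14'),load('w15')]; T=[];H=[]
for v,s in zip(V,(-1,1)):
    im=v['im'][:110]; m=cv2.inRange(im,(0,0,0),(75,75,75)); n,l,st_,ce=cv2.connectedComponentsWithStats(m)
    p=proj(v,(400,-169,110)); i=min((i for i in range(1,n) if st_[i,4]>500),key=lambda i:np.linalg.norm(ce[i]-p)); print(st_[i],ce[i])
    m=(l==i).astype(np.uint8); c=max(cv2.findContours(m,0,1)[0],key=cv2.contourArea)[:,0].astype(float)
    # axis direction in image: vertical line through the point
    q0,q1=proj(v,(400,-169,70)),proj(v,(400,-169,140)); d=(q1-q0)/np.linalg.norm(q1-q0); 
    t=c@d; e=t.max(); tip=c[t>e-9]   # rounded far end: fit a circle
    A=np.c_[2*tip,np.ones(len(tip))]; s=np.linalg.lstsq(A,(tip**2).sum(1),rcond=None)[0]; r=np.sqrt(s[2]+s[0]**2+s[1]**2); print("circle",s[:2],r,"n",len(tip)); T.append(s[:2])
    n_=np.array([-d[1],d[0]]); mid=c[(t>t.min()+8)&(t<e-15)]; w=mid@n_; print("axis lateral mid",(w.max()+w.min())/2,"circle lateral",s[:2]@n_)
X,e=tri((V[0],T[0]),(V[1],T[1])); print("handle top",X,e)
for v,t in zip(V,T): print(plane(v,t,141.5))
# holder white top face corners
for v in V:
    hsv=cv2.cvtColor(v['im'][:140],cv2.COLOR_BGR2HSV); print([np.round(proj(v,(X[0],X[1],60)),1)])
E
```

```text
[214   7  32  48 960] [229.865625    29.94479167]
circle [225.13890013  18.50765631] 10.849918098072347 n 27
axis lateral mid 198.57714009926843 circle lateral 199.30890536387696
[ 337    7   42   47 1078] [358.10018553  29.5445269 ]
circle [367.22453874  17.86791968] 10.761750363657882 n 28
axis lateral mid 284.8686853566809 circle lateral 283.7693907939514
handle top [ 400.52586693 -172.82612264  145.90533932] [0.03399305221419122, 0.03399305221424192]
[ 399.27697452 -173.46467402  141.5       ]
[ 399.20068183 -171.66694257  141.5       ]
[array([237.3,  43.9])]
[array([345.1,  43.3])]
```

Stylus handle top triangulates to (400, −172.6, 143), consistent with the given 141.5. Grasp it.

```bash
python3 -m inch '[[[50,25,0,0,0,0,70],[100,50,0,0,0,0,70],[140,70,10,0,0,0,70],[158.4,77.5,30,0,0,0,70],[158.4,77.5,60,0,0,0,70],[158.4,77.5,60,0,0,0,70],[158.4,77.5,60,0,0,0,70],[158.4,77.5,60,0,0,0,70],[158.4,77.5,60,0,0,0,70]]]'; python3 -c "
from h import *
st(); to((399.7,-172.6,103),np.pi)"
```

```text
t: 39.25
ee_pos: [400.7, -174.3, 237.3]
orientation: [-0.002, 3.14, -0.001]
ft_force: [-0.2, -0.8, 0.3]
width: 61.8
grasp_force: 0.0
t39.2 p [ 400.7 -174.3  237.3] x [-1.    -0.002 -0.002] z [ 0.002 -0.001 -1.   ] q [-0.44  0.15  2.03 -0.    0.96 -2.01] F [-0.2 -0.8  0.3] w61.8 g0.0
shift [  1.3   1.8 134.3] turn [-0.001  0.002  0.002]
```

```bash
python3 -m inch '[[[0.5,1.8,40,0,0,0,70],[0.5,1.8,80,0,0,0,70],[0.5,1.8,110,0,0,0,70],[0.5,1.8,128,0,0,0,60],[0.5,1.8,134,0,0,0,60],[0.5,1.8,134,0,0,0,60],[0.5,1.8,134,0,0,0,45],[0.5,1.8,134,0,0,0,35],[0.5,1.8,134,0,0,0,28],[0.5,1.8,134,0,0,0,20],[0.5,1.8,134,0,0,0,10],[0.5,1.8,134,0,0,0,0],[0.5,1.8,134,0,0,0,0],[0.5,1.8,134,0,0,0,0],[0.5,1.8,134,0,0,0,0]]]'; python3 -m inch '[[[0,0,-5,0,0,0,0],[0,0,-20,0,0,0,0],[0,0,-50,0,0,0,0],[0,0,-90,0,0,0,0],[0,0,-130,0,0,0,0],[0,0,-140,0,0,0,0],[0,0,-140,0,0,0,0]]]'; python3 -c "
from h import *
o,R=st(); a=grab('wrist','w16'); print(proj(a,o['ee_pos']-[0,0,97]))"
```

```text
t: 40.75
ee_pos: [399.4, -172.3, 102.7]
orientation: [-0.002, 3.141, -0.001]
ft_force: [-0.7, 0.6, 6.0]
width: 21.4
grasp_force: 30.0
t: 41.45
ee_pos: [399.8, -172.5, 243.6]
orientation: [-0.002, 3.138, -0.002]
ft_force: [-0.1, -0.2, -1.2]
width: 21.5
grasp_force: 30.0
t41.5 p [ 399.8 -172.5  243.6] x [-1.    -0.001 -0.003] z [ 0.003 -0.002 -1.   ] q [-0.43  0.14  2.03 -0.    0.97 -2.01] F [-0.1 -0.2 -1.2] w21.5 g30.0
[275.78057899 214.47371494]
```

```bash
python3 - <<'E'
from h import *
a=load('w16'); g=cv2.cvtColor(a['im'],cv2.COLOR_BGR2GRAY)
print('u',list(range(262,292,2)))
for v in range(196,262,2): print(v,g[v,262:292:2].tolist())
E
```

```text
u [262, 264, 266, 268, 270, 272, 274, 276, 278, 280, 282, 284, 286, 288, 290]
196 [219, 157, 152, 111, 104, 103, 104, 106, 105, 103, 97, 123, 156, 159, 157]
198 [244, 224, 155, 136, 103, 103, 106, 105, 104, 102, 108, 149, 222, 247, 247]
200 [246, 224, 156, 158, 143, 108, 105, 104, 104, 112, 148, 157, 225, 247, 247]
202 [246, 244, 223, 158, 157, 148, 145, 142, 150, 158, 159, 220, 247, 247, 247]
204 [245, 246, 245, 247, 223, 154, 156, 157, 159, 161, 221, 246, 247, 247, 247]
206 [245, 245, 246, 246, 244, 246, 155, 158, 160, 226, 246, 247, 246, 247, 247]
208 [244, 245, 246, 246, 244, 245, 245, 247, 225, 247, 246, 246, 246, 246, 247]
210 [245, 245, 247, 244, 245, 245, 246, 246, 247, 245, 246, 246, 246, 246, 247]
212 [245, 246, 246, 244, 245, 244, 247, 247, 247, 245, 246, 246, 246, 247, 246]
214 [245, 246, 245, 244, 245, 227, 78, 75, 80, 227, 246, 246, 246, 246, 246]
216 [249, 249, 249, 248, 234, 70, 68, 69, 69, 68, 232, 249, 248, 246, 246]
218 [249, 249, 249, 249, 178, 65, 68, 67, 68, 68, 175, 242, 210, 175, 173]
220 [249, 249, 248, 249, 176, 65, 67, 69, 70, 68, 112, 177, 173, 177, 172]
2
[... 519 characters left out ...]
 11, 10, 9, 10, 9, 8, 10, 53, 106]
238 [54, 9, 9, 5, 10, 11, 11, 9, 10, 10, 10, 10, 9, 10, 37]
240 [8, 10, 11, 6, 9, 11, 7, 10, 10, 10, 9, 10, 11, 8, 12]
242 [7, 9, 8, 9, 8, 10, 9, 8, 9, 7, 9, 9, 11, 9, 9]
244 [10, 11, 9, 7, 9, 9, 8, 8, 10, 9, 9, 9, 6, 10, 7]
246 [8, 8, 8, 11, 8, 8, 5, 10, 9, 12, 11, 6, 9, 9, 8]
248 [9, 7, 10, 10, 10, 8, 9, 10, 7, 10, 7, 7, 11, 9, 8]
250 [8, 8, 8, 10, 8, 6, 9, 10, 7, 10, 9, 8, 7, 6, 11]
252 [11, 11, 10, 9, 11, 8, 11, 9, 8, 9, 10, 12, 8, 7, 12]
254 [8, 11, 7, 8, 7, 9, 10, 10, 9, 8, 11, 6, 8, 8, 8]
256 [8, 8, 8, 9, 9, 8, 7, 8, 10, 9, 13, 8, 9, 12, 9]
258 [9, 9, 8, 8, 10, 10, 10, 7, 11, 9, 11, 7, 11, 9, 9]
260 [8, 9, 11, 6, 8, 7, 9, 10, 7, 10, 10, 9, 8, 11, 11]
```

```bash
python3 -m inch '[[[-26,45,0,0,0,0,0],[-52,90,0,0,0,0,0],[-78.5,135,0,0,0,0,0],[-78.5,180,0,0,0,0,0],[-78.5,210,0,0,0,0,0],[-78.5,229.7,0,0,0,0,0],[-78.5,229.7,20,0,0,0,0],[-78.5,229.7,35,0,0,0,0],[-78.5,229.7,43,0,0,0,0],[-78.5,229.7,43,0,0,0,0],[-78.5,229.7,43,0,0,0,0]]]'; python3 - <<'E'
from h import *
o,R=st(); a=grab('wrist','w17'); p=o['ee_pos']; print('pred tip',proj(a,p-[0,0,97]),'pred ball',proj(a,p-[0,0,93]), 'cam',a['C'])
c=np.array([559.5,13.2]);th=-.1213;y=np.array([-np.sin(th),np.cos(th)]);x=np.array([y[1],-y[0]])
for s in((28,34),(-28,34),(-84,34),(-84,0),(-84,-34)): print(s,proj(a,(*(c+s[0]*x+s[1]*y),93)))
cv2.imwrite('pics/w17c.png',cv2.resize(a['im'][150:330,170:410],None,fx=3.3,fy=3.3,interpolation=cv2.INTER_CUBIC))
E
```

```text
t: 42.6
ee_pos: [477.0, 57.4, 198.6]
orientation: [0.001, -3.14, 0.0]
ft_force: [-0.1, 0.6, -1.4]
width: 21.7
grasp_force: 30.0
t42.6 p [477.   57.4 198.6] x [-1.    -0.001  0.002] z [-0.002 -0.    -1.   ] q [ 0.1   0.27  1.98 -0.    0.89 -1.48] F [-0.1  0.6 -1.4] w21.7 g30.0
pred tip [275.61150043 215.02686365] pred ball [275.60873343 216.45895558] cam [405.37263265  57.46446538 341.73865001]
(28, 34) [260.63366775 329.71729593]
(-28, 34) [267.55101647 275.79260539]
(-84, 34) [275.24519046 215.8121175 ]
(-84, 0) [234.91836526 211.04852651]
(-84, -34) [194.24164513 206.24360432]
```

View pics/w17c.png

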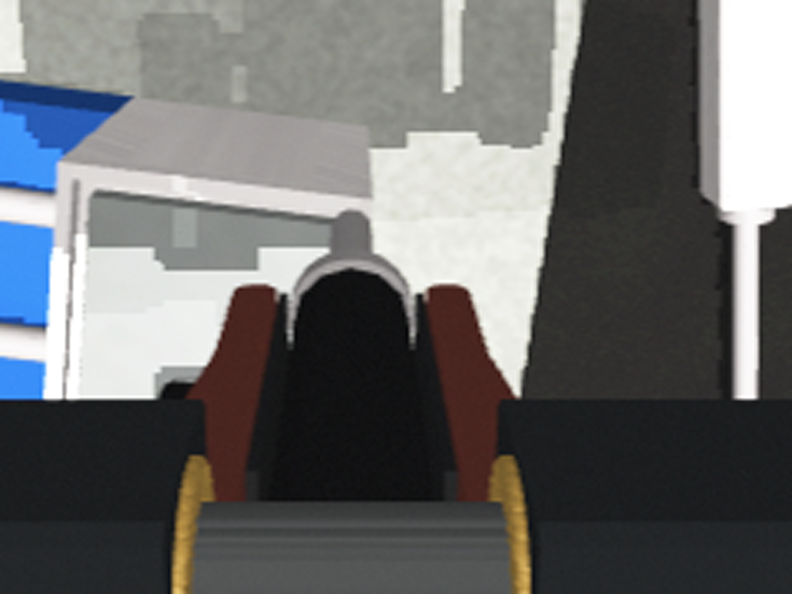

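View: the tip ball is at (276,219) in full-image pixels. The rim corner is at (283,210) and the seam band runs just below it toward (190,200). Measuring the edges numerically now.

```bash
python3 - <<'E'
from h import *
a=load('w17'); g=cv2.cvtColor(a['im'],cv2.COLOR_BGR2GRAY)
c=np.array([559.5,13.2]);th=-.1213;y=np.array([-np.sin(th),np.cos(th)]);x=np.array([y[1],-y[0]])
P=lambda s:np.round(proj(a,(*(c+s[0]*x+s[1]*y),93)),1)
for yl in(-20,0,20): print(yl,'outer',P((-90,yl)),'inner',P((-86,yl)),'lid',P((-82,yl)))
for u in(212,235,258): print(u,'v196..',g[194:226,u].tolist())
print('x at y sides: +40',P((-60,40)),P((-60,36)),P((-60,32)),'-40',P((-60,-40)),P((-60,-36)),P((-60,-32)))
for v in(226,240): print(v,'u186..',g[v,182:206].tolist(),'u262',g[v,262:296].tolist())
print('ball rows');
for v in range(208,228,1): print(v,g[v,266:288].tolist())
E
```

```text
-20 outer [211.5 201.3] inner [211.2 205.9] lid [210.9 210.5]
0 outer [235.6 204.2] inner [235.1 208.8] lid [234.7 213.3]
20 outer [259.5 207. ] inner [258.9 211.6] lid [258.4 216.1]
212 v196.. [157, 162, 161, 162, 163, 163, 157, 158, 218, 221, 220, 220, 223, 228, 215, 100, 98, 130, 139, 138, 138, 137, 138, 139, 138, 138, 139, 138, 138, 139, 138, 228]
235 v196.. [164, 162, 163, 163, 163, 161, 161, 160, 163, 157, 175, 222, 221, 222, 222, 223, 222, 194, 100, 95, 135, 142, 140, 141, 141, 140, 141, 141, 140, 138, 140, 139]
258 v196.. [157, 156, 158, 157, 158, 157, 158, 158, 158, 159, 160, 162, 161, 186, 223, 225, 225, 224, 223, 224, 150, 102, 104, 143, 145, 144, 145, 146, 144, 147, 143, 234]
x at y sides: +40 [278.8 243.1] [274.2 242.6] [269.5 242.1] -40 [185.7 232.4] [190.4 232.9] [195.1 233.5]
226 u186.. [135, 135, 134, 166, 250, 255, 252, 216, 192, 149, 160, 250, 255, 253, 227, 226, 225, 225, 225, 225, 226, 225, 226, 226] u262 [235, 235, 235, 234, 234, 234, 234, 203, 126, 107, 111, 111, 111, 112, 114, 114, 116, 116, 116, 114, 132, 209, 239, 238, 240, 241, 239, 239, 237, 236, 238, 241,
[... 1895 characters left out ...]
 238, 236]
222 [142, 143, 143, 132, 111, 102, 105, 108, 107, 109, 109, 110, 109, 110, 108, 108, 147, 221, 241, 241, 240, 238]
223 [143, 143, 143, 131, 111, 103, 104, 106, 109, 108, 109, 109, 110, 109, 107, 105, 150, 224, 241, 242, 241, 240]
224 [142, 143, 142, 132, 111, 103, 104, 107, 109, 109, 110, 110, 110, 109, 107, 106, 149, 220, 239, 240, 242, 242]
225 [233, 233, 233, 200, 122, 104, 106, 109, 110, 110, 111, 112, 112, 112, 108, 106, 147, 219, 240, 241, 242, 242]
226 [234, 234, 234, 203, 126, 107, 111, 111, 111, 112, 114, 114, 116, 116, 116, 114, 132, 209, 239, 238, 240, 241]
227 [235, 216, 154, 112, 109, 109, 110, 111, 111, 112, 114, 113, 115, 115, 117, 116, 116, 119, 140, 187, 227, 235]
```

Base fit agrees with this close view to within 0.5 px. The tip sits +1.5 mm in x and +0.4 mm in y from nominal, and I correct for that. Going to hover over seam0.

```bash
python3 -m inch '[[[0,0,-12,0,0,0,0],[-40,-5,-12,0,0,0,0],[-80,-10,-12,0,0,0,0],[-120,-15,-12,0,0,0,0],[-150,-19,-12,0,0,0,0],[-168.5,-21,-12,0,0,0,0],[-168.5,-21,-6,0,0,0,0],[-168.5,-21,-2,0,0,0,0],[-168.5,-21,0,0,0,0,0],[-168.5,-21,0,0,0,0,0],[-168.5,-21,0,0,0,0,0]]]'; python3 - <<'E'
from h import *
o,R=st(); a=grab('wrist','w18'); st(); p=o['ee_pos']; print('pred ball',proj(a,p-[0,0,93]))
g=cv2.cvtColor(a['im'],cv2.COLOR_BGR2GRAY)
c=np.array([559.5,13.2]);th=-.1213;y=np.array([-np.sin(th),np.cos(th)]);x=np.array([y[1],-y[0]])
P=lambda s:np.round(proj(a,(*(c+s[0]*x+s[1]*y),93)),1)
print('y+40 at x=60,30,0',[P((i,40)) for i in(70,40,10)],'32',[P((i,32)) for i in(70,40,10)])
for i in (40,10): v=int(P((i,38))[1]); print(v,'u from',int(P((i,38))[0])-14,g[v,int(P((i,38))[0])-14:int(P((i,38))[0])+12].tolist())
for v in range(206,232,2): print(v,g[v,260:294].tolist())
E
```

```text
t: 43.75
ee_pos: [645.2, 37.0, 199.4]
orientation: [0.002, -3.141, 0.0]
ft_force: [-0.4, -0.9, -2.1]
width: 21.5
grasp_force: 30.0
t43.8 p [645.2  37.  199.4] x [-1.    -0.001  0.   ] z [-0. -0. -1.] q [ 0.04  0.5   1.61  0.    1.03 -1.53] F [-0.4 -0.9 -2.1] w21.5 g30.0
t43.8 p [645.5  37.  199.5] x [-1.    -0.001 -0.   ] z [ 0. -0. -1.] q [ 0.04  0.5   1.61 -0.    1.03 -1.53] F [-0.  -0.2 -0.5] w21.5 g30.0
pred ball [275.59176618 216.30845825]
y+40 at x=60,30,0 [array([284.6, 198.5]), array([289.5, 162.5]), array([294.7, 124.2])] 32 [array([275.1, 197.3]), array([279.6, 161.3]), array([284.5, 122.9])]
162 u from 273 [152, 152, 152, 153, 153, 165, 213, 233, 232, 230, 214, 217, 233, 233, 234, 228, 186, 138, 137, 141, 140, 140, 141, 143, 146, 147]
123 u from 278 [179, 179, 178, 177, 175, 188, 234, 248, 248, 247, 236, 241, 251, 250, 250, 250, 231, 152, 160, 163, 165, 166, 165, 162, 215, 241]
206 [143, 141, 142, 142, 142, 142, 141, 142, 142, 144, 144, 144, 137, 192, 230, 229, 227, 210, 212, 229, 229, 230, 230, 230, 233, 234, 233, 234, 235, 234, 233, 233, 234, 235]
208 [141, 140, 142, 142
[... 1376 characters left out ...]

224 [239, 242, 244, 244, 243, 243, 243, 242, 241, 225, 151, 105, 109, 109, 110, 112, 112, 113, 112, 111, 111, 108, 148, 216, 239, 243, 242, 240, 237, 237, 239, 240, 242, 240]
226 [238, 239, 241, 243, 243, 244, 243, 242, 242, 215, 131, 112, 113, 113, 114, 114, 117, 116, 117, 118, 118, 118, 133, 203, 236, 239, 241, 240, 239, 238, 238, 239, 240, 243]
228 [234, 234, 236, 241, 244, 230, 161, 116, 113, 110, 111, 111, 114, 118, 134, 141, 135, 130, 130, 126, 118, 119, 119, 119, 119, 121, 163, 225, 238, 237, 240, 241, 240, 239]
230 [235, 235, 229, 178, 111, 107, 109, 124, 151, 164, 164, 162, 162, 163, 163, 165, 165, 165, 165, 166, 167, 167, 169, 168, 160, 143, 124, 118, 120, 184, 235, 242, 238, 236]
```

```bash
python3 -m inch '[[[0,-1.3,2,0,0,0,0],[0,-1.3,4,0,0,0,0],[0,-1.3,5.5,0,0,0,0],[0,-1.3,7,0,0,0,0],[0,-1.3,7.5,0,0,0,0],[0,-1.3,7.5,0,0,0,0],[0,-1.3,7.5,0,0,0,0]]]'; python3 -m inch '[[[0,0,0.3,0,0,0,0],[0,0,0.6,0,0,0,0],[0,0,0.6,0,0,0,0]]]'; python3 -m inch '[[[0,0,0.3,0,0,0,0],[0,0,0.6,0,0,0,0],[0,0,0.6,0,0,0,0]]]'
```

```text
t: 44.5
ee_pos: [645.9, 35.5, 191.7]
orientation: [-0.002, 3.142, -0.0]
ft_force: [-0.6, -0.3, -0.4]
width: 22.0
grasp_force: 30.0
t: 44.8
ee_pos: [645.8, 35.5, 191.1]
orientation: [-0.002, 3.142, 0.0]
ft_force: [0.6, 0.4, -2.1]
width: 21.3
grasp_force: 30.0
t: 45.1
ee_pos: [645.8, 35.5, 190.5]
orientation: [-0.002, 3.142, 0.0]
ft_force: [0.3, -0.6, -0.5]
width: 21.6
grasp_force: 30.0
```

```bash
for i in 1; do :; done; python3 -m inch '[[[0,0,0.3,0,0,0,0],[0,0,0.5,0,0,0,0],[0,0,0.5,0,0,0,0]]]'; python3 -m inch '[[[0,0,0.3,0,0,0,0],[0,0,0.5,0,0,0,0],[0,0,0.5,0,0,0,0]]]'; python3 -c "
from h import *
st()"
```

```text
t: 45.4
ee_pos: [645.9, 35.5, 190.1]
orientation: [-0.002, 3.141, -0.0]
ft_force: [-0.6, 0.3, 0.6]
width: 21.6
grasp_force: 30.0
t: 45.7
ee_pos: [646.0, 35.5, 189.8]
orientation: [-0.002, 3.141, 0.0]
ft_force: [-1.6, -0.1, 4.0]
width: 21.4
grasp_force: 30.0
t45.7 p [646.   35.5 189.8] x [-1.    -0.001 -0.   ] z [ 0.  0. -1.] q [ 0.04  0.51  1.62 -0.    1.01 -1.54] F [-1.6 -0.1  4. ] w21.4 g30.0
```

Contact at TCP z ≈ 189.9. Raise 0.6 mm to keep it light and trace the long side at 40 mm/s.

```bash
python3 -m inch '[[[0,0,-0.6,0,0,0,0],[3,0.4,-0.6,0,0,0,0],[7,0.9,-0.6,0,0,0,0],[11,1.3,-0.6,0,0,0,0],[15,1.8,-0.6,0,0,0,0],[19,2.3,-0.6,0,0,0,0],[23,2.8,-0.6,0,0,0,0],[27,3.3,-0.6,0,0,0,0],[31,3.8,-0.6,0,0,0,0],[35,4.3,-0.6,0,0,0,0],[39,4.8,-0.6,0,0,0,0],[43,5.3,-0.6,0,0,0,0],[47,5.7,-0.6,0,0,0,0],[51,6.2,-0.6,0,0,0,0],[54,6.6,-0.6,0,0,0,0],[56,6.8,-0.6,0,0,0,0],[56,6.8,-0.6,0,0,0,0]]]'; python3 -c "
from h import *
st()"
```

```text
t: 47.4
ee_pos: [589.5, 42.3, 190.1]
orientation: [0.002, -3.141, 0.0]
ft_force: [-0.3, 0.4, -0.5]
width: 21.7
grasp_force: 30.0
t47.4 p [589.5  42.3 190.1] x [-1.    -0.001  0.   ] z [-0. -0. -1.] q [ 0.05  0.44  1.75 -0.    0.96 -1.52] F [-0.3  0.4 -0.5] w21.7 g30.0
```

```bash
python3 -m inch '[[[3,0.4,0,0,0,0,0],[7,0.9,0,0,0,0,0],[11,1.4,0,0,0,0,0],[15,1.9,0,0,0,0,0],[19,2.4,0,0,0,0,0],[23,2.9,0,0,0,0,0],[27,3.4,0,0,0,0,0],[31,3.9,0,0,0,0,0],[35,4.4,0,0,0,0,0],[39,4.9,0,0,0,0,0],[43,5.4,0,0,0,0,0],[47,5.9,0,0,0,0,0],[51,6.4,0,0,0,0,0],[54,6.8,0,0,0,0,0],[55.5,7,0,0,0,0,0],[55.5,7,0,0,0,0,0]]]'; python3 -m inch '[[[3,0.4,0,0,0,0,0],[7,0.9,0,0,0,0,0],[11,1.4,0,0,0,0,0],[15,1.9,0,0,0,0,0],[19,2.4,0,0,0,0,0],[23,2.9,0,0,0,0,0],[27,3.4,0,0,0,0,0],[31,3.9,0,0,0,0,0],[35,4.4,0,0,0,0,0],[39,4.9,0,0,0,0,0],[43,5.4,0,0,0,0,0],[47,5.9,0,0,0,0,0],[51,6.4,0,0,0,0,0],[54,6.8,0,0,0,0,0],[55.5,7,0,0,0,0,0],[55.5,7,0,0,0,0,0]]]'; python3 - <<'E'
from h import *
o,R=st(); a=grab('wrist','w19'); p=o['ee_pos']; print('pred ball',proj(a,p-[0,0,93]))
g=cv2.cvtColor(a['im'],cv2.COLOR_BGR2GRAY)
for v in range(204,230,2): print(v,g[v,262:296].tolist())
for u in(235,255): print(u,g[200:226,u].tolist())
E
```

```text
t: 49.0
ee_pos: [534.1, 49.2, 190.1]
orientation: [0.002, -3.142, 0.0]
ft_force: [-0.2, -0.3, -1.7]
width: 21.6
grasp_force: 30.0
t: 50.6
ee_pos: [478.6, 56.1, 190.1]
orientation: [0.002, -3.141, 0.0]
ft_force: [0.9, 0.5, -1.9]
width: 21.7
grasp_force: 30.0
t50.6 p [478.6  56.1 190.1] x [-1.    -0.001  0.   ] z [-0. -0. -1.] q [ 0.09  0.29  1.98 -0.    0.87 -1.48] F [ 0.9  0.5 -1.9] w21.7 g30.0
pred ball [275.59414749 216.30466096]
204 [159, 160, 161, 160, 161, 161, 162, 163, 163, 159, 158, 157, 157, 157, 157, 157, 157, 157, 157, 159, 161, 164, 202, 229, 231, 232, 230, 226, 225, 225, 227, 227, 229, 231]
206 [161, 163, 163, 163, 163, 162, 160, 160, 158, 159, 159, 161, 162, 162, 162, 161, 159, 157, 156, 159, 159, 158, 203, 232, 231, 230, 230, 228, 228, 231, 233, 232, 229, 229]
208 [186, 176, 169, 160, 161, 160, 160, 160, 161, 160, 160, 161, 160, 160, 162, 161, 161, 162, 164, 163, 165, 163, 195, 226, 230, 230, 230, 229, 227, 228, 231, 231, 229, 228]
210 [225, 225, 226, 225, 225, 226, 226, 226, 225, 225, 225, 225, 219, 211, 211, 204, 188, 176, 177, 168, 160, 161, 185, 225, 234, 233, 234,
[... 1176 characters left out ...]
9, 109, 107, 141, 221, 241, 242, 242, 242, 242, 241, 238, 235, 235, 235, 235, 237]
226 [145, 143, 144, 143, 143, 144, 142, 131, 111, 109, 111, 111, 112, 114, 114, 114, 114, 116, 115, 115, 131, 209, 238, 240, 240, 242, 243, 242, 241, 240, 239, 238, 238, 241]
228 [146, 145, 146, 136, 116, 108, 111, 109, 109, 110, 111, 118, 124, 127, 127, 127, 128, 123, 115, 115, 116, 116, 117, 119, 154, 217, 236, 235, 234, 235, 236, 236, 238, 240]
235 [162, 161, 162, 159, 160, 207, 222, 223, 223, 222, 223, 223, 149, 99, 100, 137, 141, 141, 142, 140, 142, 142, 139, 141, 140, 138]
255 [158, 158, 159, 157, 157, 162, 160, 176, 224, 225, 225, 225, 223, 220, 194, 104, 99, 134, 145, 145, 146, 144, 145, 145, 145, 145]
```

At the corner the ball is centred on the seam corner in the picture (276,218.6, ideal ≈ 276,219). Now along the short near end, then lift off.

```bash
python3 -m inch '[[[0.4,-3,0,0,0,0,0],[0.8,-7,0,0,0,0,0],[1.3,-11,0,0,0,0,0],[1.8,-15,0,0,0,0,0],[2.3,-19,0,0,0,0,0],[2.8,-23,0,0,0,0,0],[3.3,-27,0,0,0,0,0],[3.8,-31,0,0,0,0,0],[4.2,-35,0,0,0,0,0],[4.7,-39,0,0,0,0,0],[5.2,-43,0,0,0,0,0],[5.7,-47,0,0,0,0,0],[6.2,-51,0,0,0,0,0],[6.7,-55,0,0,0,0,0],[7.2,-59,0,0,0,0,0],[7.7,-63,0,0,0,0,0],[8.1,-66,0,0,0,0,0],[8.3,-67.8,0,0,0,0,0],[8.3,-67.8,0,0,0,0,0]]]'; python3 -c "
from h import *
st()"; python3 -m inch '[[[0,0,0,0,0,0,0],[0,0,-1,0,0,0,0],[0,0,-3,0,0,0,0],[0,0,-6,0,0,0,0],[0,0,-9,0,0,0,0],[0,0,-13,0,0,0,0],[0,0,-17,0,0,0,0],[0,0,-25,0,0,0,0],[0,0,-40,0,0,0,0],[0,0,-50,0,0,0,0],[0,0,-50,0,0,0,0]]]'; python3 -c "
from h import *
st(); to((399.4,-172.4,240),np.pi)"
```

```text
t: 52.55
ee_pos: [470.6, -12.0, 190.1]
orientation: [-0.001, 3.141, -0.0]
ft_force: [-0.1, -0.7, -0.1]
width: 21.6
grasp_force: 30.0
t52.5 p [470.6 -12.  190.1] x [-1.    -0.001 -0.   ] z [ 0. -0. -1.] q [-0.05  0.27  2.   -0.    0.86 -1.62] F [-0.1 -0.7 -0.1] w21.6 g30.0
t: 53.65
ee_pos: [471.6, -11.7, 241.7]
orientation: [-0.002, 3.138, -0.0]
ft_force: [-0.2, 0.1, -1.5]
width: 21.8
grasp_force: 30.0
t53.6 p [471.6 -11.7 241.7] x [-1.    -0.001 -0.003] z [ 0.003 -0.    -1.   ] q [-0.05  0.2   1.96 -0.    0.98 -1.62] F [-0.2  0.1 -1.5] w21.8 g30.0
shift [  72.4 -160.6    1.5] turn [-0.     0.003  0.001]
```

```bash
python3 -m inch '[[[20,-45,0,0,0,0,0],[40,-90,0,0,0,0,0],[60,-130,0,0,0,0,0],[72.4,-155,0,0,0,0,0],[72.4,-160.6,0,0,0,0,0],[72.4,-160.6,0,0,0,0,0],[72.4,-160.6,0,0,0,0,0],[72.4,-160.6,0,0,0,0,0]]]'; python3 - <<'E'
from h import *
st(); a=grab('wrist','w20'); to((399.4,-172.3,103),np.pi)
# hole mouth: dark blob near predicted holder_top
im=a['im']; g=cv2.cvtColor(im,cv2.COLOR_BGR2GRAY); p=proj(a,(399.5,-172.5,60)); print('hole pred',p,'ball pred',proj(a,np.array(status.get_obs()['ee_pos'])-[0,0,93]))
for v in range(int(p[1])-16,int(p[1])+14,2): print(v,g[v,int(p[0])-18:int(p[0])+20:2].tolist())
E
```

```text
t: 54.45
ee_pos: [398.8, -171.4, 240.0]
orientation: [0.004, -3.141, -0.0]
ft_force: [0.0, 0.7, -0.8]
width: 21.6
grasp_force: 30.0
t54.5 p [ 398.8 -171.4  240. ] x [-1.    -0.003  0.   ] z [-0.  0. -1.] q [-0.43  0.14  2.03  0.    0.97 -2.01] F [ 0.   0.7 -0.8] w21.6 g30.0
shift [ -0.6  -0.9 137. ] turn [ 0.    -0.     0.003]
hole pred [274.55012761 193.23014142] ball pred [275.54840769 216.25987249]
177 [157, 155, 154, 157, 155, 154, 157, 159, 157, 159, 162, 160, 156, 160, 159, 164, 163, 165, 159]
179 [156, 154, 154, 155, 153, 153, 158, 158, 158, 160, 163, 157, 158, 159, 161, 161, 163, 161, 161]
181 [155, 155, 155, 153, 154, 154, 158, 155, 159, 159, 162, 155, 160, 159, 161, 163, 163, 159, 161]
183 [156, 154, 155, 154, 154, 156, 158, 158, 158, 162, 159, 155, 160, 159, 162, 163, 161, 160, 161]
185 [155, 153, 156, 154, 153, 159, 155, 160, 159, 160, 157, 160, 157, 159, 163, 163, 159, 160, 162]
187 [154, 154, 153, 153, 154, 158, 155, 135, 105, 92, 99, 124, 152, 161, 162, 162, 159, 161, 160]
189 [153, 155, 151, 153, 156, 157, 117, 90, 91, 89, 87, 93, 99, 152, 162, 162, 159, 160, 160]
191 [152, 154, 153, 153, 156, 136, 101, 99, 95, 89, 87, 93, 98, 111, 163, 160, 160, 159, 159]
193 [153, 153, 153, 154, 154, 109, 100, 105, 102, 105, 105, 103, 98, 97, 151, 157, 161, 160, 160]
195 [154, 151, 151, 154, 154, 105, 103, 103, 101, 104, 105, 104, 99, 95, 141, 158, 160, 160, 158]
197 [154, 151, 150, 157, 152, 113, 103, 103, 103, 105, 104, 103, 98, 95, 148, 159, 159, 158, 161]
199 [243, 243, 243, 157, 154, 134, 104, 104, 104, 105, 105, 103, 99, 112, 153, 158, 159, 159, 160]
201 [243, 243, 245, 246, 223, 152, 126, 103, 102, 105, 104, 102, 111, 149, 158, 223, 247, 247, 247]
203 [243, 243, 245, 245, 224, 156, 158, 137, 109, 104, 103, 133, 154, 157, 225, 247, 247, 247, 247]
205 [243, 244, 246, 244, 245, 158, 157, 152, 154, 151, 157, 159, 161, 156, 247, 247, 247, 247, 247]
```

```bash
python3 -m inch '[[[-0.8,-0.9,40,0,0,0,0],[-0.8,-0.9,70,0,0,0,0],[-0.8,-0.9,85,0,0,0,0],[-0.8,-0.9,100,0,0,0,0],[-0.8,-0.9,115,0,0,0,0],[-0.8,-0.9,128,0,0,0,0],[-0.8,-0.9,134,0,0,0,0],[-0.8,-0.9,136.5,0,0,0,0],[-0.8,-0.9,137,0,0,0,0],[-0.8,-0.9,137,0,0,0,0]]]'; python3 -m inch '[[[0,0,0.5,0,0,0,0],[0,0,0.8,0,0,0,0],[0,0,0.8,0,0,0,0]]]'
```

```text
t: 55.5
ee_pos: [399.6, -173.3, 103.5]
orientation: [-0.002, 3.141, -0.0]
ft_force: [0.5, -0.2, -0.4]
width: 21.7
grasp_force: 30.0
t: 55.8
ee_pos: [399.5, -173.4, 102.7]
orientation: [-0.002, 3.141, -0.001]
ft_force: [-0.8, 0.3, 3.5]
width: 21.7
grasp_force: 30.0
```

```bash
python3 -m inch '[[[0,0,0,0,0,0,30],[0,0,0,0,0,0,50],[0,0,0,0,0,0,50],[0,0,0,0,0,0,50],[0,0,-20,0,0,0,60],[0,0,-60,0,0,0,60],[0,0,-110,0,0,0,60],[0,0,-160,0,0,0,60],[0,0,-190,0,0,0,60],[0,0,-190,0,0,0,60],[0,0,-190,0,0,0,60]]]'; python3 - <<'E'
from h import *
st(); a=grab('wrist','w21'); to((559.5,12.7,290),np.pi-.1213)
m=cv2.inRange(a['im'][:400],(0,0,0),(75,75,75)); n,l,s,ce=cv2.connectedComponentsWithStats(m); p=proj(a,(400,-172.5,141)); print('handle top pred',p,proj(a,(400,-172.5,66)))
for i in range(1,n):
    if s[i,4]>300 and abs(ce[i]-p).max()<80: print(s[i],ce[i])
E
```

```text
t: 56.9
ee_pos: [399.1, -173.2, 292.4]
orientation: [-0.002, 3.141, -0.001]
ft_force: [0.1, 0.3, -0.4]
width: 52.8
grasp_force: 0.0
t56.9 p [ 399.1 -173.2  292.4] x [-1.    -0.001 -0.001] z [ 0.001 -0.    -1.   ] q [-0.44  0.07  1.98 -0.    1.09 -2.01] F [ 0.1  0.3 -0.4] w52.8 g0.0
shift [-161.2  185.5    1.3] turn [ 0.001 -0.001  0.122]
handle top pred [276.43384535 199.68522215] [276.32948327 184.85057525]
[266 178  21  35 591] [275.89509306 195.56514382]
[290 211  98  80 713] [325.55399719 235.19915849]
```

```bash
python3 -m inch '[[[-40,46,0,0,0,0.03,60],[-80,92,0,0,0,0.06,60],[-120,138,0,0,0,0.09,60],[-161,185.5,0,0,0,0.122,60],[-161,185.5,0,0,0,0.122,60],[-161,185.5,0,0,0,0.122,60],[-161,185.5,0,0,0,0.122,60],[-161,185.5,0,0,0,0.122,60],[-161,185.5,0,0,0,0.122,60]]]'; python3 - <<'E'
from h import *
st(); to((559.5,12.7,117.5),np.pi-.1213)
t=grab('top','t22')
E
```

```text
t: 57.85
ee_pos: [558.9, 11.4, 291.6]
orientation: [-0.192, -3.134, 0.0]
ft_force: [-0.2, 0.2, -0.1]
width: 52.7
grasp_force: 0.0
t57.9 p [558.9  11.4 291.6] x [-0.993  0.122  0.002] z [-0.002 -0.    -1.   ] q [-0.    0.27  1.73 -0.    1.14 -1.45] F [-0.2  0.2 -0.1] w52.7 g0.0
shift [ -0.7   1.5 174.1] turn [-0.    -0.002 -0.001]
```

```bash
python3 -m inch '[[[-0.7,1.5,40,0,0,0,60],[-0.7,1.5,80,0,0,0,60],[-0.7,1.5,120,0,0,0,60],[-0.7,1.5,150,0,0,0,60],[-0.7,1.5,165,0,0,0,60],[-0.7,1.5,172,0,0,0,60],[-0.7,1.5,174,0,0,0,60],[-0.7,1.5,174,0,0,0,60],[-0.7,1.5,174,0,0,0,40],[-0.7,1.5,174,0,0,0,30],[-0.7,1.5,174,0,0,0,20],[-0.7,1.5,174,0,0,0,0],[-0.7,1.5,174,0,0,0,0],[-0.7,1.5,174,0,0,0,0],[-0.7,1.5,174,0,0,0,0],[-0.7,1.5,174,0,0,0,0]]]'; python3 - <<'E'
from h import *
st()
for n in('top1','t22','w7','w15'):
    v=load(n); im=v['im'] if n[0]=='t' else v['im'][:275]; hsv=cv2.cvtColor(im,cv2.COLOR_BGR2HSV); m=cv2.inRange(hsv,(8,70,90),(25,255,255))
    m=cv2.morphologyEx(m,cv2.MORPH_CLOSE,np.ones((5,5))); p=proj(v,(511,-375,4))
    cs=[c for c in cv2.findContours(m,0,2)[0] if cv2.contourArea(c)>800]
    if not cs: print(n,'none'); continue
    c=min(cs,key=lambda c:np.linalg.norm(c[:,0].mean(0)-p)); q=cv2.approxPolyDP(c,8,True)[:,0]
    W=np.array([plane(v,k,4)[:2] for k in c[:,0]],np.float32); r=cv2.minAreaRect(W); print(n,q.tolist(),'rect',np.round(r[0],1),np.round(r[1],1),round(r[2],2), [np.round(plane(v,k,4)[:2],0).tolist() for k in q][:6])
E
```

```text
t: 59.5
ee_pos: [561.0, 13.6, 118.6]
orientation: [0.189, 3.136, -0.0]
ft_force: [-0.7, -2.5, 5.4]
width: 17.9
grasp_force: 30.0
t59.5 p [561.   13.6 118.6] x [-0.993  0.12  -0.   ] z [ 0. -0. -1.] q [ 0.    0.5   1.85 -0.    0.79 -1.45] F [-0.7 -2.5  5.4] w17.9 g30.0
top1 [[375, 176], [368, 235], [401, 240], [408, 181]] rect [ 511.7 -374.9] [121.1 221.3] 81.69 [[626.0, -332.0], [415.0, -300.0], [396.0, -417.0], [606.0, -450.0]]
t22 [[375, 176], [368, 235], [401, 240], [408, 180]] rect [ 511.7 -375. ] [121.1 221.3] 81.69 [[626.0, -332.0], [415.0, -300.0], [396.0, -417.0], [610.0, -450.0]]
w7 [[22, 90], [53, 267], [144, 269], [127, 93]] rect [ 513.7 -375.3] [119.7 218.6] 81.75 [[397.0, -418.0], [612.0, -450.0], [629.0, -333.0], [415.0, -302.0]]
w15 [[144, 51], [139, 212], [219, 223], [236, 67]] rect [ 513.7 -376. ] [119.6 218.9] 81.71 [[398.0, -419.0], [613.0, -449.0], [629.0, -333.0], [416.0, -301.0]]
```

Pad: centre (513.5, −375.5), yaw −0.145 (top and two wrist views agree within 2 mm). Rib is gripped (17.9 mm). Lift the cover.

```bash
python3 -m inch '[[[0,0,-2,0,0,0,0],[0,0,-6,0,0,0,0],[0,0,-11,0,0,0,0],[0,0,-16,0,0,0,0],[0,0,-21,0,0,0,0],[0,0,-26,0,0,0,0]]]'; python3 -m inch '[[[0,0,-8,0,0,0,0],[0,0,-16,0,0,0,0],[0,0,-26,0,0,0,0],[0,0,-40,0,0,0,0],[0,0,-60,0,0,0,0],[0,0,-80,0,0,0,0],[0,0,-95,0,0,0,0],[0,0,-100,0,0,0,0],[0,0,-100,0,0,0,0]]]'; python3 - <<'E'
from h import *
st(); to((515,-375.5,240),np.pi-.145); w=grab('wrist','w23')
E
```

```text
t: 60.1
ee_pos: [560.8, 13.9, 144.8]
orientation: [0.19, 3.136, 0.0]
ft_force: [0.4, -0.1, -5.6]
width: 17.8
grasp_force: 30.0
t: 61.0
ee_pos: [561.2, 13.8, 245.5]
orientation: [0.19, 3.134, 0.0]
ft_force: [0.5, 0.6, -6.4]
width: 17.6
grasp_force: 30.0
t61.0 p [561.2  13.8 245.5] x [-0.993  0.121 -0.002] z [ 0.002 -0.    -1.   ] q [ 0.    0.32  1.77 -0.    1.04 -1.45] F [ 0.5  0.6 -6.4] w17.6 g30.0
shift [  -1.  -392.1    5.4] turn [0.    0.002 0.024]
```

```bash
python3 -m inch '[[[0,-15,0,0,0,0,0],[0,-40,0,0,0,0.01,0],[0,-75,0,0,0,0.02,0],[0,-110,0,0,0,0.024,0],[0,-145,0,0,0,0.024,0],[0,-180,0,0,0,0.024,0],[0,-215,0,0,0,0.024,0],[0,-250,0,0,0,0.024,0],[0,-285,0,0,0,0.024,0],[0,-320,0,0,0,0.024,0],[-1,-350,0,0,0,0.024,0],[-1,-375,0,0,0,0.024,0],[-1,-388,0,0,0,0.024,0],[-1,-392,0,0,0,0.024,0],[-1,-392,0,0,0,0.024,0],[-1,-392,0,0,0,0.024,0]]]'; python3 - <<'E'
from h import *
st(); to((515,-375.5,93.5),np.pi-.145)
E
```

```text
t: 62.65
ee_pos: [514.5, -374.4, 244.0]
orientation: [-0.226, -3.133, -0.001]
ft_force: [0.4, 1.5, -5.9]
width: 17.6
grasp_force: 30.0
t62.6 p [ 514.5 -374.4  244. ] x [-0.99   0.144  0.001] z [-0.001  0.001 -1.   ] q [-0.65  0.44  1.6   0.    1.1  -2.07] F [ 0.4  1.5 -5.9] w17.6 g30.0
shift [ -0.7  -1.2 150.5] turn [ 0.001 -0.001  0.001]
```

```bash
python3 -m inch '[[[-0.7,-1.2,30,0,0,0,0],[-0.7,-1.2,65,0,0,0,0],[-0.7,-1.2,100,0,0,0,0],[-0.7,-1.2,125,0,0,0,0],[-0.7,-1.2,140,0,0,0,0],[-0.7,-1.2,146,0,0,0,0],[-0.7,-1.2,148,0,0,0,0],[-0.7,-1.2,149.5,0,0,0,0],[-0.7,-1.2,150,0,0,0,0],[-0.7,-1.2,150,0,0,0,0]]]'; python3 -m inch '[[[0,0,0.5,0,0,0,0],[0,0,1,0,0,0,0],[0,0,1,0,0,0,0]]]';  python3 -m inch '[[[0,0,0.3,0,0,0,0],[0,0,0.5,0,0,0,0],[0,0,0.5,0,0,0,0]]]'
```

```text
t: 63.65
ee_pos: [515.6, -377.1, 95.3]
orientation: [0.227, 3.132, -0.001]
ft_force: [-0.3, 0.4, -5.1]
width: 18.2
grasp_force: 30.0
t: 63.95
ee_pos: [515.1, -376.8, 93.4]
orientation: [0.227, 3.133, -0.0]
ft_force: [0.6, 0.3, -5.5]
width: 18.0
grasp_force: 30.0
t: 64.25
ee_pos: [515.0, -376.7, 92.7]
orientation: [-0.227, -3.133, -0.0]
ft_force: [-0.8, 0.3, -5.8]
width: 17.7
grasp_force: 30.0
```

```bash
python3 -m inch '[[[0,0,0.4,0,0,0,0],[0,0,0.7,0,0,0,0],[0,0,0.7,0,0,0,0]]]';  python3 -m inch '[[[0,0,0.4,0,0,0,0],[0,0,0.7,0,0,0,0],[0,0,0.7,0,0,0,0]]]'
```

```text
t: 64.55
ee_pos: [515.1, -376.8, 92.6]
orientation: [0.227, 3.133, -0.0]
ft_force: [-3.4, 0.9, 2.5]
width: 17.9
grasp_force: 30.0
t: 64.85
ee_pos: [515.1, -376.7, 92.6]
orientation: [0.227, 3.133, -0.0]
ft_force: [-4.1, 2.7, 8.7]
width: 17.8
grasp_force: 30.0
```

Standing on the pad at the computed height (92.6). Release and retreat.

```bash
python3 -m inch '[[[0,0,-1,0,0,0,0],[0,0,-1,0,0,0,25],[0,0,-1,0,0,0,35],[0,0,-1,0,0,0,45],[0,0,-1,0,0,0,60],[0,0,-1,0,0,0,60],[0,0,-1,0,0,0,60],[0,0,-15,0,0,0,60],[0,0,-40,0,0,0,60],[0,0,-80,0,0,0,60],[0,0,-130,0,0,0,60],[0,0,-180,0,0,0,60],[0,0,-220,0,0,0,60],[0,0,-220,0,0,0,60]]]'; python3 - <<'E'
from h import *
st(); w=grab('wrist','w24')
im=w['im'][:300]; hsv=cv2.cvtColor(im,cv2.COLOR_BGR2HSV)
m=cv2.inRange(hsv,(0,0,0),(180,255,60)); p=proj(w,(513.5,-375.5,102)); print('rib top pred',p, 'pad pred',proj(w,(513.5,-375.5,4)))
n,l,s,ce=cv2.connectedComponentsWithStats(m)
for i in range(1,n):
    if s[i,4]>200: print(s[i],ce[i])
to((560,60,330),np.pi)
E
```

```text
t: 66.25
ee_pos: [517.5, -378.6, 319.8]
orientation: [0.227, 3.123, -0.011]
ft_force: [0.7, 0.3, -0.6]
width: 52.4
grasp_force: 0.0
t66.2 p [ 517.5 -378.6  319.8] x [-0.989  0.144 -0.011] z [ 0.01  -0.008 -1.   ] q [-0.65  0.37  1.53 -0.    1.23 -2.08] F [ 0.7  0.3 -0.6] w52.4 g0.0
rib top pred [278.82313042 180.09919183] pad pred [278.5997799  167.63590795]
[ 429   28   62   38 1268] [460.51577287  47.10488959]
[444  99  16  48 282] [451.60283688 121.43262411]
[ 505  100   36  122 1055] [523.1014218  155.85308057]
[433 147  20  53 306] [443.05228758 169.36601307]
[271 149  15  60 877] [278.08665906 178.05929304]
[  48  208  182   92 7685] [146.2897853  265.60039037]
[ 322  237  185   63 5249] [396.70051438 280.43722614]
[   0  261   43   39 1375] [ 18.90690909 280.83563636]
[ 523  268   37   32 1038] [542.34296724 284.63102119]
shift [ 19.8 439.3 -15.7] turn [-0.004  0.006 -0.145]
```

```bash
python3 -m inch '[[[-40,100,-20,0,0,-0.05,60],[-80,200,-20,0,0,-0.1,60],[-119,308,-20,0,0,-0.145,60],[-119,308,-20,0,0,-0.145,60],[-119,308,-20,0,0,-0.145,60],[-119,308,-20,0,0,-0.145,60],[-119,308,-20,0,0,-0.145,60],[-119,308,-20,0,0,-0.145,60],[-119,308,-20,0,0,-0.145,60],[-119,308,-20,0,0,-0.145,60]]]'; python3 - <<'E'
from h import *
o,R=st(); w=grab('wrist','w25'); V=w
c=np.array([559.5,12.7]);th=-.1213;y=np.array([-np.sin(th),np.cos(th)]);x=np.array([y[1],-y[0]])
hsv=cv2.cvtColor(w['im'],cv2.COLOR_BGR2HSV); m=cv2.inRange(hsv,(0,0,60),(180,110,255)); m[300:]=0
n,l,s,ce=cv2.connectedComponentsWithStats(m)
for i in range(1,n):
    if 80<s[i,4]<3000:
        cc=max(cv2.findContours((l==i).astype(np.uint8),0,2)[0],key=cv2.contourArea); W=np.array([plane(w,k,10)[:2] for k in cc[:,0]])
        L=np.c_[(W-c)@x,(W-c)@y].astype(np.float32); r=cv2.minAreaRect(L)
        if abs(r[0][0])<120 and -170<r[0][1]<-20: print(np.round(r[0],0),np.round(r[1],0),round(r[2]))
b=cv2.inRange(hsv,(105,120,60),(125,255,255)); b[300:]=0
for cc in cv2.findContours(b,0,2)[0]:
    if cv2.contourArea(cc)>2000:
        W=np.array([plane(w,k,30)[:2] for k in cc[:,0]]); L=np.c_[(W-c)@x,(W-c)@y]; print('blue',L.min(0).round(),L.max(0).round())
# punch on mat
m=cv2.inRange(hsv,(0,0,195),(180,50,255)); 
t=grab('top','t25')
h2=cv2.cvtColor(t['im'],cv2.COLOR_BGR2HSV); m=cv2.inRange(h2,(0,0,110),(180,70,255)); q=proj(t,(485,193,27)); n,l,s,ce=cv2.connectedComponentsWithStats(m); i=min((i for i in range(1,n) if s[i,4]>15),key=lambda i:np.linalg.norm(ce[i]-q)); print('punch handle centroid',plane(t,ce[i],20),s[i])
t0=load('top1'); d=cv2.absdiff(t0['im'],t['im']).max(2)>45; n,l,s,ce=cv2.connectedComponentsWithStats(d.astype(np.uint8))
for i in range(1,n):
    if s[i,4]>40: print('diff',s[i])
E
```

```text
t: 67.3
ee_pos: [676.4, -90.0, 330.5]
orientation: [-0.001, -3.14, 0.0]
ft_force: [0.6, -0.6, 0.3]
width: 53.0
grasp_force: 0.0
t67.3 p [676.4 -90.  330.5] x [-1.     0.001  0.002] z [-0.002 -0.    -1.   ] q [-0.15  0.43  1.41 -0.    1.31 -1.72] F [ 0.6 -0.6  0.3] w53.0 g0.0
[-50. -81.] [75. 12.] 89
[ -0. -82.] [12. 76.] 0
[ 50. -81.] [75. 12.] 89
blue [ 232. -500.] [ 377. -313.]
blue [142. 220.] [281. 355.]
blue [ -90. -167.] [ 90. -40.]
punch handle centroid [451.5284496  186.73457801  20.        ] [227 208   9  34 181]
diff [ 307  107   43   80 1105]
diff [284 109  56  70 984]
diff [301 165  35  13 210]
diff [ 268  171   73  129 2936]
diff [223 175  13  67 311]
diff [299 178  31   4  43]
diff [378 182  26  51 971]
diff [ 151  191   40   54 1741]
diff [224 304  22  36 555]
diff [245 306  22  78 847]
diff [  28  310  215   87 4353]
diff [ 267  310   73   39 1181]
diff [ 28 333  61  52 504]
diff [268 336  47  19 475]
diff [272 352  40  15 265]
diff [312 355   9  28  99]
diff [  74  359   81   61 2006]
diff [159 374  52  26 763]
diff [257 386   6  13  43]
diff [151 393  46  27 845]
diff [216 401  84  19 607]
```

Pins: three, flat, all inside the tray, and the tray is against the base. The punch, though, now lies about 38 mm nearer than where I laid it (it was knocked). I check whether it is still fully on the mat.

```bash
python3 -m inch '[[[60,100,0,0,0,0,60],[60,200,0,0,0,0,60],[60,290,0,0,0,0,60],[60,290,0,0,0,0,60],[60,290,0,0,0,0,60],[60,290,0,0,0,0,60],[60,290,0,0,0,0,60],[60,290,0,0,0,0,60],[60,290,0,0,0,0,60]]]'; python3 - <<'E'
from h import *
st(); w=grab('wrist','w26'); hsv=cv2.cvtColor(w['im'],cv2.COLOR_BGR2HSV)[:300]
m=cv2.inRange(hsv,(0,0,215),(180,40,255)); q=proj(w,(451,187,27)); print(q)
for c in cv2.findContours(m,0,2)[0]:
    a=cv2.contourArea(c)
    if 300<a<5000: W=np.array([plane(w,k,27)[:2] for k in c[:,0]],np.float32); r=cv2.minAreaRect(W); print('white',a,np.round(r[0],0),np.round(r[1],0),round(r[2]),cv2.approxPolyDP(c,3,True)[:,0].tolist())
k=cv2.inRange(hsv,(0,0,0),(180,255,70))
for c in cv2.findContours(k,0,2)[0]:
    if cv2.contourArea(c)>3000:
        h=cv2.approxPolyDP(cv2.convexHull(c),5,True)[:,0]; print('mat?',h.tolist(),[np.round(plane(w,p,3)[:2],0).tolist() for p in h])
for n in ('t13','t14','t22','t25'):
    t=load(n); h2=cv2.cvtColor(t['im'],cv2.COLOR_BGR2HSV); mm=cv2.inRange(h2,(0,0,0),(180,255,40)); 
    u=cv2.inRange(h2,(0,0,110),(180,70,255)); nn,l,s,ce=cv2.connectedComponentsWithStats(u[160:250,218:248]); print(n,[(s[i].tolist(),ce[i].round(1).tolist()) for i in range(1,nn) if s[i,4]>60])
E
```

```text
t: 68.3
ee_pos: [617.4, 199.2, 331.4]
orientation: [-0.002, -3.142, 0.001]
ft_force: [0.1, -0.4, -0.0]
width: 52.5
grasp_force: 0.0
t68.3 p [617.4 199.2 331.4] x [-1.     0.001  0.   ] z [-0.    -0.001 -1.   ] q [ 0.29  0.38  1.49 -0.    1.28 -1.28] F [ 0.1 -0.4 -0. ] w52.5 g0.0
[266.40342812  48.51323212]
white 370.5 [751. -35.] [37. 36.] 90 [[116, 249], [117, 262], [122, 266], [139, 266], [132, 251]]
white 1403.0 [486. 122.] [73. 49.] 17 [[227, 44], [192, 54], [210, 108], [224, 105]]
white 1254.5 [446. 185.] [103.  24.] 4 [[253, 0], [260, 86], [275, 84], [271, 5], [264, 8], [262, 0], [259, 6]]
mat? [[324, 239], [468, 271], [505, 299], [332, 299], [322, 271]] [[728.0, 278.0], [785.0, 521.0], [838.0, 594.0], [838.0, 296.0], [785.0, 277.0]]
mat? [[228, 239], [229, 272], [220, 299], [0, 299], [3, 261]] [[728.0, 121.0], [787.0, 121.0], [838.0, 103.0], [837.0, -275.0], [766.0, -254.0]]
mat? [[232, 10], [332, 23], [307, 204], [221, 195]] [[399.0, 140.0], [414.0, 276.0], [669.0, 248.0], [654.0, 113.0]]
t13 [([0, 0, 26, 36, 372], [10.8, 13.3]), ([0, 25, 30, 60, 1305], [11.7, 55.9]), ([0, 79, 30, 11, 191], [18.1, 85.8])]
t14 [([8, 27, 10, 55, 212], [12.4, 63.5])]
t22 [([8, 27, 10, 55, 212], [12.4, 63.5])]
t25 [([9, 48, 9, 34, 181], [12.7, 67.1])]
```

The butt end hangs just over the mat's near edge (butt x ≈ 398, edge ≈ 404), so I put the punch back in the mat's middle.

```bash
python3 - <<'E'
from h import *
w=load('w26')
r=(plane(w,(260,85.5),27)+plane(w,(275.3,84),27))/2; b=(plane(w,(253.4,5),27)+plane(w,(271,5),27))/2
d=(r-b)[:2]; u=d/np.linalg.norm(d); th=np.arctan2(u[1],u[0]); g=r[:2]-30*u
print(r,b,th,g,'rod end',r[:2]+105*u,'butt',r[:2]-95*u); to((*g,120),np.pi+th); to((*g,25.5),np.pi+th)
g2=load('w26')['im']; gg=cv2.cvtColor(g2,cv2.COLOR_BGR2GRAY); e=proj(w,(*(r[:2]+105*u),15)); print('rod end px',e)
for v in range(int(e[1])-8,int(e[1])+9,2): print(v,gg[v,int(e[0])-10:int(e[0])+11].tolist())
E
```

```text
[495.59474339 188.29054831  27.        ] [400.65535345 182.09075225  27.        ] 0.0652100846085374 [465.65850612 186.33563196] rod end [600.37157385 195.13275554] butt [400.7966587  182.09997986]
shift [151.8 -12.8 211.4] turn [-0.    -0.    -0.067]
shift [151.8 -12.8 305.9] turn [-0.    -0.    -0.067]
rod end px [273.02001547 161.37171097]
153 [24, 21, 24, 23, 24, 23, 24, 24, 24, 62, 115, 147, 153, 144, 107, 47, 22, 25, 25, 25, 25]
155 [25, 23, 24, 22, 24, 25, 22, 25, 24, 46, 103, 140, 150, 148, 118, 66, 25, 24, 24, 23, 25]
157 [23, 24, 24, 25, 25, 24, 24, 25, 24, 41, 99, 139, 151, 149, 133, 90, 22, 23, 24, 24, 24]
159 [23, 24, 25, 22, 25, 22, 24, 25, 24, 29, 92, 136, 150, 152, 137, 93, 25, 26, 24, 24, 25]
161 [25, 22, 23, 24, 25, 24, 24, 25, 24, 24, 84, 130, 149, 151, 139, 99, 38, 23, 23, 23, 24]
163 [22, 21, 24, 25, 23, 26, 26, 25, 25, 24, 37, 66, 82, 86, 72, 42, 25, 26, 25, 24, 25]
165 [39, 39, 39, 42, 41, 40, 41, 41, 40, 39, 40, 41, 34, 23, 24, 25, 26, 24, 25, 22, 24]
167 [38, 40, 38, 41, 39, 42, 39, 38, 40, 39, 41, 40, 40, 39, 33, 25, 25, 25, 24, 23, 25]
169 [41, 40, 40, 40, 41, 40, 42, 40, 39, 40, 41, 41, 41, 43, 43, 41, 40, 40, 41, 40, 41]
```

```bash
python3 -m inch '[[[50,-5,50,0,0,-0.03,60],[100,-9,100,0,0,-0.067,60],[151.8,-12.8,150,0,0,-0.067,60],[151.8,-12.8,190,0,0,-0.067,60],[151.8,-12.8,230,0,0,-0.067,60],[151.8,-12.8,265,0,0,-0.067,60],[151.8,-12.8,290,0,0,-0.067,60],[151.8,-12.8,302,0,0,-0.067,60],[151.8,-12.8,305.5,0,0,-0.067,60],[151.8,-12.8,305.5,0,0,-0.067,60],[151.8,-12.8,305.5,0,0,-0.067,40],[151.8,-12.8,305.5,0,0,-0.067,20],[151.8,-12.8,305.5,0,0,-0.067,0],[151.8,-12.8,305.5,0,0,-0.067,0],[151.8,-12.8,305.5,0,0,-0.067,0],[151.8,-12.8,305.5,0,0,-0.067,0],[151.8,-12.8,305.5,0,0,-0.067,0]]]'; python3 -c "
from h import *
st()"
```

```text
t: 70.05
ee_pos: [465.9, 188.2, 26.7]
orientation: [-0.106, 3.139, 0.0]
ft_force: [-0.6, -1.6, 7.7]
width: 23.9
grasp_force: 29.7
t70.0 p [465.9 188.2  26.7] x [-0.998 -0.067 -0.001] z [ 0.001  0.    -1.   ] q [ 0.36  0.61  2.   -0.    0.53 -1.28] F [-0.6 -1.6  7.7] w23.9 g29.7
```

```bash
python3 -m inch '[[[0,0,-5,0,0,0,0],[0,0,-15,0,0,0,0],[0,0,-30,0,0,0,0],[-12,1,-30,0,0,0,0],[-26,2,-30,0,0,0,0],[-36,4,-30,0,0,0,0],[-36,4,-30,0,0,0,0],[-36,4,-15,0,0,0,0],[-36,4,-6,0,0,0,0],[-36,4,-2,0,0,0,0],[-36,4,-1,0,0,0,0],[-36,4,-0.5,0,0,0,0],[-36,4,-0.5,0,0,0,0]]]'; python3 -m inch '[[[0,0,0,0,0,0,20],[0,0,0,0,0,0,40],[0,0,0,0,0,0,55],[0,0,0,0,0,0,55],[0,0,0,0,0,0,55],[0,0,-20,0,0,0,60],[0,0,-60,0,0,0,60],[-50,0,-110,0,0,0,60],[-100,0,-160,0,0,0,60],[-110,10,-210,0,0,0,60],[-110,10,-260,0,0,0,60],[-110,10,-290,0,0,0,60],[-110,10,-290,0,0,0,60],[-110,10,-290,0,0,0,60],[-110,10,-290,0,0,0,60]]]'; python3 - <<'E'
from h import *
st(); w=grab('wrist','w27'); hsv=cv2.cvtColor(w['im'],cv2.COLOR_BGR2HSV)[:300]
m=cv2.inRange(hsv,(0,0,215),(180,40,255))
for c in cv2.findContours(m,0,2)[0]:
    a=cv2.contourArea(c)
    if 300<a<5000: W=np.array([plane(w,k,27)[:2] for k in c[:,0]],np.float32); r=cv2.minAreaRect(W); print('white',a,np.round(r[0],0),np.round(r[1],0),round(r[2]))
k=cv2.inRange(hsv,(0,0,0),(180,255,70))
for c in cv2.findContours(k,0,2)[0]:
    if cv2.contourArea(c)>8000:
        h=cv2.approxPolyDP(cv2.convexHull(c),5,True)[:,0]; print('mat',[np.round(plane(w,p,3)[:2],0).tolist() for p in h])
from pins import pins
b=grab('side','s27'); pins(b)
E
```

```text
t: 71.35
ee_pos: [499.7, 194.0, 26.4]
orientation: [0.106, -3.137, 0.001]
ft_force: [-4.0, -1.9, 10.4]
width: 23.5
grasp_force: 30.0
t: 72.85
ee_pos: [609.5, 211.6, 315.2]
orientation: [0.106, -3.138, 0.001]
ft_force: [-0.1, -0.1, -0.9]
width: 52.7
grasp_force: 0.0
t72.8 p [609.5 211.6 315.2] x [-0.998 -0.067  0.001] z [-0.001 -0.    -1.   ] q [ 0.32  0.38  1.51  0.    1.25 -1.32] F [-0.1 -0.1 -0.9] w52.7 g0.0
white 378.5 [750. -34.] [36. 35.] 4
white 949.5 [483. 128.] [71. 38.] 17
white 1169.5 [483. 193.] [92. 23.] 3
mat [[399.0, 140.0], [414.0, 275.0], [668.0, 248.0], [655.0, 113.0]]
comp area mm2 513.0 bbox x -97.5 y -160.0 w 68.5 h 18.0
comp area mm2 682.5 bbox x 23.0 y -160.0 w 77.0 h 122.0
comp area mm2 905.0 bbox x -100.0 y -136.0 w 19.0 h 106.0
comp area mm2 1460.0 bbox x -62.5 y -124.5 w 24.5 h 88.5
comp area mm2 1542.25 bbox x -10.0 y -125.0 w 22.0 h 87.5
comp area mm2 1533.25 bbox x 39.5 y -118.0 w 23.5 h 82.0
blue x -94..100 y -160..-30
```

Everything checks out, so I hand in the job.

```bash
python3 -c "
from workcell import ctrl
print(ctrl.close_job())"
```

```text
the job is handed in; nothing more can be done
None
```

The job is handed in at about 73 s: all three pins are in the tray against the housing, the seam was traced at about 4 cm/s, the cover stands in the middle of the cork pad, the stylus is back in its holder, and the punch is on its mat (I put it back after finding it knocked over the mat's edge).

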